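Unstack the culture vessels into their warming blocks

TASK

The closed culture vessels have come from the incubator in two stacks on a steel tray. Unstack them and set each one on the warming plate in the aluminium block whose recess is cut to its shape and size (the flask with its neck in the slot), so that every vessel lies flat on the floor of its own recess. They hold living cells: keep every vessel level all the while, and set it down rather than letting it drop.

Things in the scene. Friction and masses are not known exactly. Their poses are not given: they have to be found in the camera images.
- dish35: Small round clear culture dish with its lid on, one piece: 40 mm across, 13 mm high; starts on top of the larger round dish. Origin: centre of underside, z up.
- dish60: Large round clear culture dish with its lid on, one piece: 60 mm across, 17 mm high; starts on the flask or on the four-well dish, with the small dish on it. Origin: centre of underside, z up.
- chamber_slide: Chamber slide, one piece: glass slide 76 x 26 x 3 mm with a clear lidded block of wells, 58 x 25.5 mm, up to 14 mm high; the block is centred 6 mm to +x of the slide's middle and the bare frosted white end is at -x. Starts on the flask or on the four-well dish. Origin: centre of underside, x along the slide, z up.
- four_well: Square clear four-well dish with its lid on, one piece: 62 x 62 mm, 22 mm high; four round wells show through the lid. Starts on the floor (3 mm above the bench) of the steel carrying tray (dark mat, 280 x 330 mm, rim 16 mm high), with one other vessel or a pair on it. Origin: centre of underside, x and y along its sides, z up.
- flask: Clear culture flask lying flat, one piece: body 72 x 50 x 22 mm, with a neck and a blue screw cap (21 mm across) on the +x end reaching to 60 mm from the origin. Starts on the floor of the carrying tray (3 mm above the bench), with one other vessel or a pair on it. Origin: centre of the underside of the 72 x 50 mm body, x towards the cap, y across the 50 mm width, z up.
- seat_dish35 (a point): Seat of the small round dish. Fixed aluminium block, 112 x 86 mm, on the warming plate, top face 30 mm above the bench, with a 4 mm deep black-floored recess: round, 50 mm across. Point: centre of the recess floor, 26 mm above the bench; x along the block's 112 mm side, y along its 86 mm side, z up.
- seat_dish60 (a point): Seat of the large round dish. Fixed aluminium block, 112 x 86 mm, on the warming plate, top face 30 mm above the bench, with a 4 mm deep black-floored recess: round, 70 mm across. Point: centre of the recess floor, 26 mm above the bench; x along the block's 112 mm side, y along its 86 mm side, z up.
- seat_chamber_slide (a point): Seat of the chamber slide. Fixed aluminium block, 112 x 86 mm, on the warming plate, top face 30 mm above the bench, with a 4 mm deep black-floored recess: oblong, 86 mm (along x) by 36 mm; the slide may lie either way round. Point: centre of the recess floor, 26 mm above the bench; x along the block's 112 mm side, y along its 86 mm side, z up.
- seat_four_well (a point): Seat of the four-well dish. Fixed aluminium block, 112 x 86 mm, on the warming plate, top face 30 mm above the bench, with a 4 mm deep black-floored recess: square, 72 x 72 mm. Point: centre of the recess floor, 26 mm above the bench; x along the block's 112 mm side, y along its 86 mm side, z up.
- seat_flask (a point): Seat of the flask. Fixed aluminium block, 112 x 86 mm, on the warming plate, top face 30 mm above the bench, with a 4 mm deep black-floored recess: 82 x 60 mm for the body, and a 36 mm slot for neck and cap from its +x end out through the block's edge. Point: centre of the 82 x 60 mm floor, 26 mm above the bench (9 mm to -x of the block's middle); x towards the slot (as the flask's must), z up.
Not all that is in view belongs to the job. What is shaped like the dish35 but green is not meant. Leave any brown look-alike of the dish60 alone.

How it is judged:
By the outcome, as a careful person would: the job done as asked, in the order asked, and still so for the second after the job is handed in, with the robot touching nothing.
It also fails if it takes over 128 s, if anything falls off the work surface, if the arm or the gripper's body presses on something with over 40 N, if the wrist force passes 120 N, or if a joint passes its speed limit or range.

ROBOT

A 6-joint arm with a two-finger parallel gripper is mounted at the origin on the work surface. World frame = base frame: x ahead of the robot, y to its left, z up, the work surface at z = 0. Lengths are in m, angles in rad, forces in N, time in s.
With the tool pointing down it reaches from about 0.425 to 0.925 m from the base axis. Payload 12.5 kg.
Tool frame: the origin (TCP) lies at the very end of the fingers, on their centre line; the grasp point (between the pads) lies 19 mm behind it; z points along the fingers, x is the direction in which the jaws open and shut, and the axes are right-handed (so a half turn about z gives the same grasp; the last joint's range is limited). The gripper opens to 85 mm and grips with 20 to 120 N. Pads are 22 mm wide; open, the fingers measure 114 mm over their backs; the gripper's body (76 mm by 85 mm) begins 54 mm behind the grasp point. The pads swing forward as they close: fully open they stand 13 mm farther back than shut.
Start: joints at [-0.106, 0.491, 1.559, -0, 1.092, -0.106], TCP at [0.625, 0, 0.231] pointing down, gripper open.
Joint ranges: [-3.1, 3.1], [-0.84, 2.19], [0.05, 2.79], [-1.13, 4.28], [0.06, 2.93], [-2.69, 2.69]. Speed limits (rad/s): [2.22, 2.22, 2.79, 3.14, 3.14, 3.14].

INTERFACE

Orientations are given as a rotation vector (axis times angle).
In Python, from bench import robot, optics gives the robot as it stands. The module is installed in compiled form; this text tells all that it offers.
- The arm moves only by the tool move_arm, never from a script. Its argument "plan" is a list of rows, each a list of 3 entries, a list of its own where there are three numbers: the opening, from 0 (shut) to 1 (fully open), then the shift along the tool's x, y, z in m, then the turn about the tool's z in degrees. In form: [[jaw, [dx, dy, dz], roll], ...]. A call has 1 to 5 rows; each row shifts and turns the commanded pose from where the row before left it, along the tool's axes as they then stand; what a row does not reach is not made up. A row lasts 1/10 s, in which the tool goes at most 50 mm and 8.59 degrees, less where a joint would pass 70% of its speed; a pose out of reach is approached as far as the arm can. A call is refused whole if a number of a shift passes 0.05 or a number of a turn 8.59, either way. A call with a gripper value outside its range is refused whole. The fingers move at their own pace and stop on an object; "grip_force" is the grip in N (left out, the last holds). Time passes only in rows, so rows that do not move let the fingers close. It gives the time, the measured TCP pose, the force and the opening at its end, in the units of the state.
- robot.observe(): the state, without advancing time (a new reading comes with each control period).
- optics.get_image(name): name is "scene" or "side" or "wrist"; returns a dict with "pixels" (480x640x3 uint8, red, green, blue), "intrinsics" (3x3 intrinsics, pixels), "dist_coeffs" ([k1, k2, p1, p2, k3] as OpenCV has them; the pictures are not rectified), "R" (3x3) and "t" (3): a world point X has camera coordinates R X + t. Camera axes: x right, y down, z forward; pixel columns grow to the right and rows downward; lengths in m; the calibration is good to about 2 mm. A picture is of the moment at which its call begins. There is no depth.
- robot.finish_job(): hands the job in, once; it reports no verdict.
The state is a dict: "t": time; "joints": joint angles; "qvel": joint speeds; "joint_efforts": joint torques, N m; "tool_pos": TCP position; "orientation": TCP orientation; "force": force on the tool from outside, world axes, zero at the start; "moment": the same for the moment, N m; "opening": opening from 0.0 (shut) to 1.0 (fully open).
Only numpy, scipy, OpenCV 4.12 (cv2) and the standard library are available. Lean on these libraries where they do the work, as an engineer would, in place of code of your own. Each camera call takes 0.05 s, during which the arm holds its last target.

## Working session

There is one attempt and no reset: what is moved stays moved. The work goes in short steps, Python scripts to look and compute and a tool call to move; the robot and the scene stay as the last step left them, time stands still between calls to the robot, and variables do not carry over. Pictures are saved under pics/ and viewed, and the job is handed in when it is done.

Besides the shell and the picture viewer there is one more tool, called after "Call:" in YAML: its name, and indented under it one key for each argument. move_arm: Moves the arm, as the interface text tells. Its arguments: {"type":"object","properties":{"plan":{"type":"array"},"grip_force":{"type":"number"}},"required":["plan"]}

```bash
mkdir -p pics; ls
python3 - <<'E'
from bench import robot, optics
import cv2, json, numpy as np
print(robot.observe())
for n in ["scene","side","wrist"]:
    im=optics.get_image(n)
    cv2.imwrite(f"pics/{n}0.png", im["pixels"][:,:,::-1])
    np.savez(f"{n}0.npz",**{k:np.array(v) for k,v in im.items()})
    print(n, im["intrinsics"], im["dist_coeffs"], im["R"], im["t"])
E
```

```text
pics
{'t': 0.0, 'joints': array([-1.05624528e-01,  4.91579400e-01,  1.55950865e+00,  1.70815680e-05,
        1.09170652e+00, -1.05596645e-01]), 'qvel': array([ 1.41204611e-03, -1.04011990e-03, -1.17675836e-03, -6.19427287e-04,
        7.13118686e-04,  6.01470886e-05]), 'joint_efforts': array([-2.53899279e-04, -6.18447447e+01, -2.61596632e+01, -1.41405640e-04,
        4.01603000e-03, -9.44706159e-06]), 'tool_pos': array([6.24745429e-01, 3.82727533e-05, 2.30695031e-01]), 'orientation': array([-3.14145033e+00,  5.61790476e-05,  1.87484921e-03]), 'force': array([-0.22565163, -0.19715505, -0.68140931]), 'moment': array([-0.05457832, -0.00900462, -0.01847592]), 'opening': 0.9973767894038144}
scene [[557.79427728   0.         324.96986813]
 [  0.         557.79427728 239.30208562]
 [  0.           0.           1.        ]] [-0.01347438  0.          0.          0.          0.        ] [[-0.82642899  0.56297778  0.00843439]
 [ 0.45643718  0.67865226 -0.5754096 ]
 [-0.32966684 -0.47168541 -0.8178219 ]] [ 0.42640797 -0.21120048  1.31586774]
side [[461.70088239   0.         322.86529949]
 [  0.         461.70088239 242.97690043]
 [  0.           0.           1.        ]] [-0.03215235  0.          0.          0.          0.        ] [[ 0.84594124 -0.53305804 -0.01524969]
 [-0.39690729 -0.61026204 -0.68559816]
 [ 0.3561573   0.58602847 -0.72782045]] [-0.46764435  0.24419931  0.65101629]
wrist [[425.82387209   0.         315.68140643]
 [  0.         425.82387209 241.8178948 ]
 [  0.           0.           1.        ]] [-0.08280093  0.          0.          0.          0.        ] [[ 9.99999389e-01 -2.70354798e-04 -1.07153532e-03]
 [ 1.69333252e-05 -9.65751754e-01  2.59467821e-01]
 [-1.10498549e-03 -2.59467681e-01 -9.65751159e-01]] [-0.62593151 -0.03311077  0.37840275]
```

View pics/scene0.png

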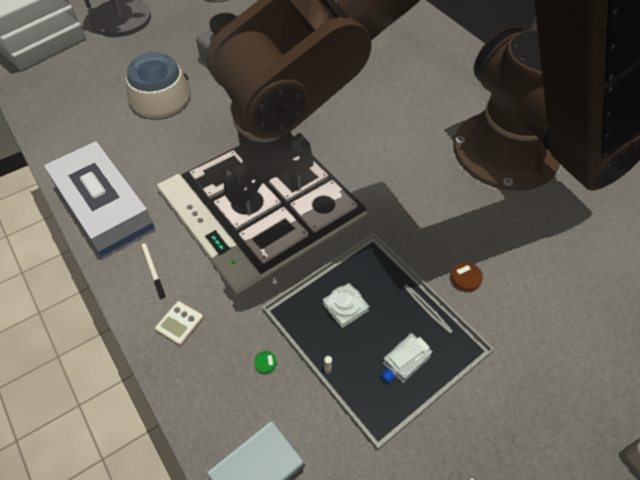

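View pics/side0.png

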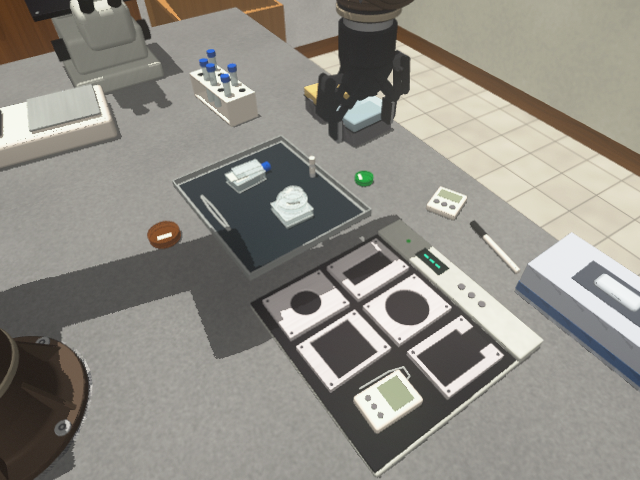

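View pics/wrist0.png

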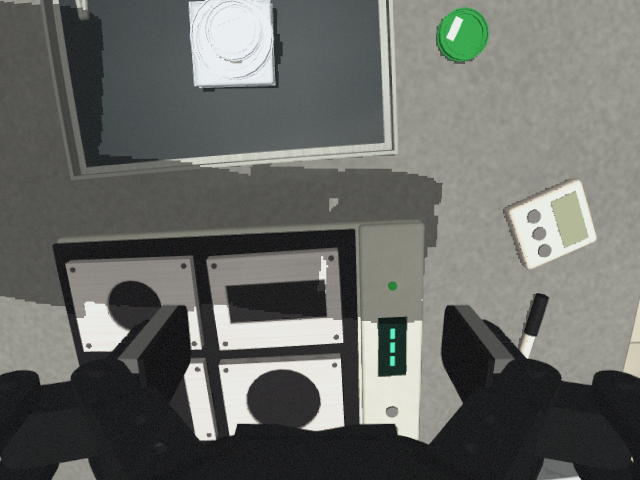

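```bash
cat > h.py <<'E'
import numpy as np, cv2
def load(n):
    d=np.load(n); return {k:d[k] for k in d.files}
def snap(name,tag):
    from bench import optics
    im=optics.get_image(name)
    cv2.imwrite(f"pics/{tag}.png", im["pixels"][:,:,::-1])
    np.savez(f"{tag}.npz",**{k:np.array(v) for k,v in im.items()})
    return load(f"{tag}.npz")
def ray(im,uv):
    p=cv2.undistortPoints(np.array(uv,float).reshape(-1,1,2),im["intrinsics"],im["dist_coeffs"]).reshape(-1,2)
    d=np.c_[p,np.ones(len(p))]@im["R"]; c=-im["R"].T@im["t"]
    return c,d
def onz(im,uv,z):
    c,d=ray(im,uv); return c+d*((z-c[2])/d[:,2])[:,None]
def proj(im,X):
    r,_=cv2.Rodrigues(im["R"])
    return cv2.projectPoints(np.array(X,float).reshape(-1,1,3),r,im["t"],im["intrinsics"],im["dist_coeffs"])[0].reshape(-1,2)
def crop(im,tag,u0,v0,u1,v1,s):
    c=im["pixels"][v0:v1,u0:u1,::-1]
    cv2.imwrite(f"pics/{tag}.png",cv2.resize(c,None,fx=s,fy=s,interpolation=cv2.INTER_CUBIC))
E
python3 - <<'E'
from h import *
s=load("side0.npz"); c=load("scene0.npz")
crop(s,"c_side_plate",250,220,550,480,2.6)
crop(s,"c_side_tray",170,130,380,280,3.8)
crop(c,"c_scene_tray",310,270,450,400,5)
E
```

```text
(no output)
```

View pics/c_side_plate.png

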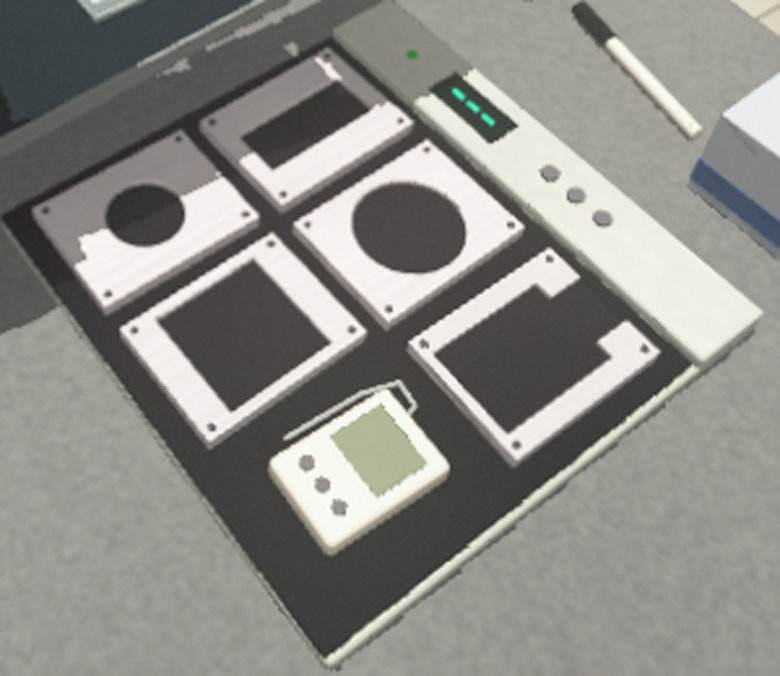

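View pics/c_side_tray.png

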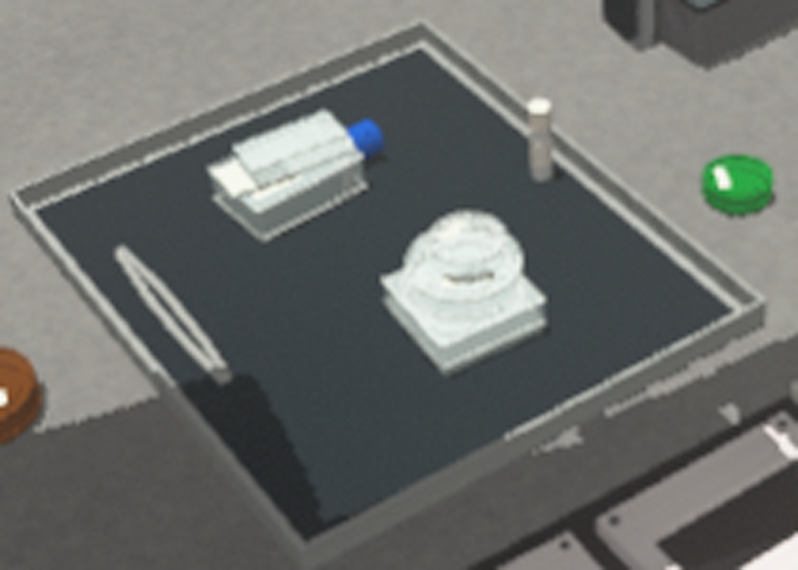

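View pics/c_scene_tray.png

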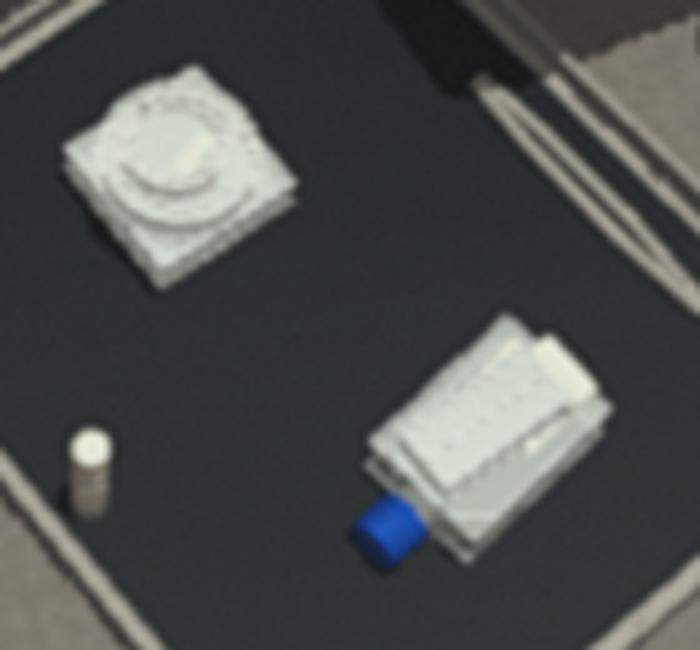

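Run:
```python
from h import *
s=load("side0.npz"); c=load("scene0.npz"); w=load("wrist0.npz")
S={"d35":[(43,211),(179,139),(251,215),(108,293)],"slide":[(211,121),(326,57),(406,121),(283,194)],"d60":[(308,226),(427,149),(511,225),(388,309)],"four":[(134,330),(271,243),(352,329),(212,428)],"flask":[(424,343),(549,258),(645,350),(516,445)]}
for k,v in S.items():
    p=np.array(v)/2.6+[250,220]
    P=onz(s,p,.03); e=np.diff(np.r_[P,P[:1]],axis=0)[:,:2]
    print(k,P.mean(0).round(4),np.linalg.norm(e,axis=1).round(4),np.degrees(np.arctan2(e[:,1],e[:,0])).round(1))
    print('   wristproj',proj(w,P).round(0).tolist())
# wrist view screws for d35, slide
W={"d35":[(72,269),(185,264),(196,344),(87,346)],"slide":[(213,268),(331,258),(338,339),(222,346)],}
for k,v in W.items():
    P=onz(w,v,.03); e=np.diff(np.r_[P,P[:1]],axis=0)[:,:2]
    print(k,P.mean(0).round(4),np.linalg.norm(e,axis=1).round(4),np.degrees(np.arctan2(e[:,1],e[:,0])).round(1))
crop(w,"c_wrist",50,200,430,460,2)
crop(w,"c_wrist2",170,0,300,110,6)
```

```text
d35 [ 0.4646 -0.0905  0.03  ] [0.1014 0.0758 0.1018 0.0735] [   1.8  -86.  -179.5   93.7]
   wristproj [[72.0, 273.0], [184.0, 270.0], [197.0, 349.0], [89.0, 348.0]]
slide [ 0.5914 -0.0848  0.03  ] [0.0984 0.0759 0.1025 0.0749] [   3.2  -82.9 -177.3   94. ]
   wristproj [[213.0, 269.0], [329.0, 263.0], [338.0, 343.0], [225.0, 347.0]]
d60 [ 0.5948 -0.1859  0.03  ] [0.1002 0.0741 0.1002 0.0725] [   4.1  -86.5 -176.8   93.5]
   wristproj [[225.0, 374.0], [334.0, 368.0], [337.0, 434.0], [235.0, 438.0]]
four [ 0.469  -0.1913  0.03  ] [0.1002 0.0737 0.1004 0.0746] [   3.9  -86.1 -175.7   93.8]
   wristproj [[94.0, 376.0], [197.0, 372.0], [209.0, 437.0], [111.0, 440.0]]
flask [ 0.6008 -0.2891  0.03  ] [0.0995 0.0749 0.0998 0.0739] [   2.1  -88.5 -178.4   91.3]
   wristproj [[240.0, 462.0], [340.0, 459.0], [340.0, 515.0], [246.0, 516.0]]
d35 [ 0.4648 -0.0861  0.03  ] [0.102  0.0761 0.1033 0.0751] [   2.8  -87.4 -177.7   91.5]
slide [ 0.5911 -0.0824  0.03  ] [0.101  0.0761 0.1048 0.0743] [   5.1  -84.7 -175.9   92.4]
```

View pics/c_wrist.png

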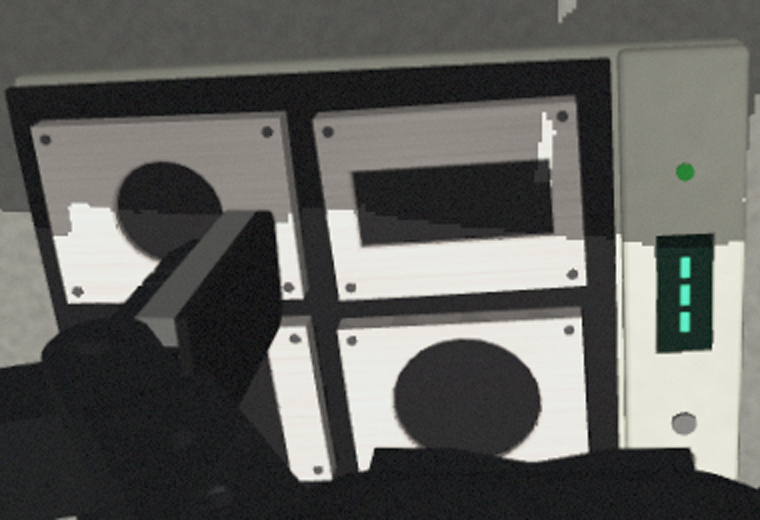

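View pics/c_wrist2.png

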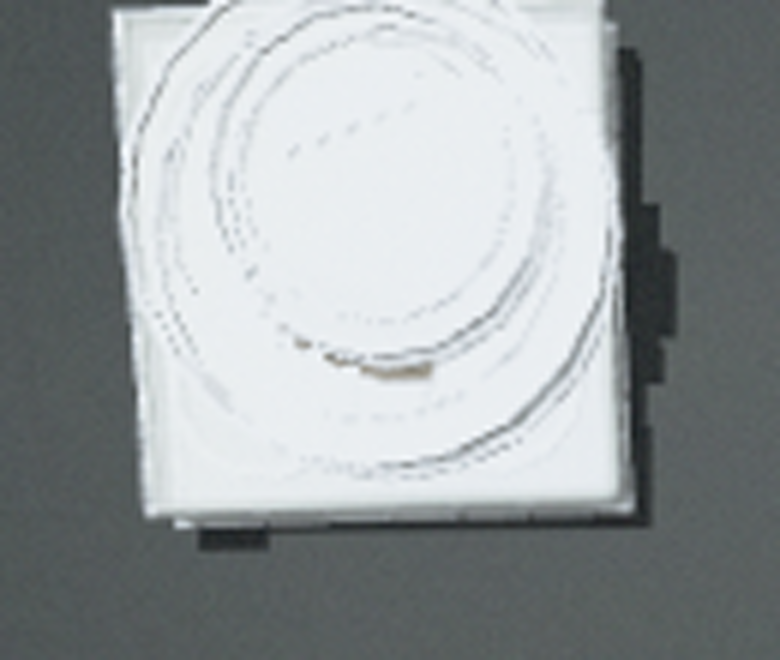

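Run:
```python
from h import *
s=load("side0.npz"); c=load("scene0.npz"); w=load("wrist0.npz")
def sh(n,im,v,z,f,o):
    P=onz(im,np.array(v)/f+o,z); e=np.diff(np.r_[P,P[:1]],axis=0)[:,:2]
    print(n,P.mean(0).round(4),P[:,:2].round(3).tolist(),np.linalg.norm(e,axis=1).round(4),np.degrees(np.arctan2(e[:,1],e[:,0])).round(1))
sh("four scene",c,[(195,66),(298,183),(163,275),(65,150)],.025,5,[310,270])
sh("four side",s,[(380,285),(447,362),(547,297)],.025,3.8,[170,130])
sh("four wrist",w,[(112,8),(150,510),(632,505),(608,5)],.025,6,[170,0])
sh("d35 wrist",w,[(212,175),(545,175),(385,358),(380,10)],.055,6,[170,0])
sh("d35 scene",c,[(178,145)],.055,5,[310,270])
sh("flask scene",c,[(505,315),(612,408),(467,548),(368,440)],.025,5,[310,270])
sh("cap scene",c,[(390,530)],.014,5,[310,270])
sh("flask side",s,[(215,195),(265,230),(365,178)],.025,3.8,[170,130])
sh("cap side",s,[(366,138)],.014,3.8,[170,130])
sh("vial scene base",c,[(90,515)],.003,5,[310,270])
sh("vial side base",s,[(540,175)],.003,3.8,[170,130])
sh("vial top z=.04",c,[(92,447)],.03,5,[310,270]);sh("vial top z=.04",s,[(540,103)],.03,3.8,[170,130])
sh("tray scene",c,[(375,237),(492,348),(379,445),(264,309)],.016,1,[0,0])
```

```text
four scene [0.5594 0.1338 0.025 ] [[0.529, 0.101], [0.527, 0.164], [0.591, 0.167], [0.591, 0.103]] [0.0629 0.064  0.0632 0.0621] [  92.2    2.5  -89.5 -177.8]
four side [0.5492 0.1111 0.025 ] [[0.526, 0.153], [0.528, 0.084], [0.594, 0.097]] [0.0689 0.0678 0.0875] [-88.9  11.5 140.8]
four wrist [0.562  0.1304 0.025 ] [[0.53, 0.162], [0.531, 0.1], [0.595, 0.1], [0.593, 0.161]] [0.0619 0.0632 0.0611 0.063 ] [-8.830e+01 -1.000e-01  9.190e+01  1.792e+02]
d35 wrist [0.5685 0.1337 0.055 ] [[0.549, 0.135], [0.588, 0.134], [0.568, 0.114], [0.569, 0.152]] [0.039  0.028  0.0387 0.027 ] [  -1.  -133.8   89.  -138.8]
d35 scene [0.5652 0.1385 0.055 ] [[0.565, 0.138]] [0.] [0.]
flask scene [0.5291 0.2797 0.025 ] [[0.497, 0.249], [0.488, 0.299], [0.564, 0.311], [0.568, 0.26]] [0.0504 0.0764 0.0509 0.0718] [  99.8    8.7  -85.5 -171.7]
cap scene [0.5782 0.2877 0.014 ] [[0.578, 0.288]] [0.] [0.]
flask side [0.5132 0.2431 0.025 ] [[0.484, 0.268], [0.495, 0.226], [0.56, 0.236]] [0.0436 0.0663 0.0826] [-76.2   8.6 156.9]
cap side [0.5833 0.2811 0.014 ] [[0.583, 0.281]] [0.] [0.]
vial scene base [0.6598 0.2206 0.003 ] [[0.66, 0.221]] [0.] [0.]
vial side base [0.6566 0.2086 0.003 ] [[0.657, 0.209]] [0.] [0.]
vial top z=.04 [0.6514 0.209  0.03  ] [[0.651, 0.209]] [0.] [0.]
vial top z=.04 [0.6739 0.2354 0.03  ] [[0.674, 0.235]] [0.] [0.]
tray scene [0.5405 0.2039 0.016 ] [[0.417, 0.037], [0.39, 0.352], [0.664, 0.373], [0.691, 0.053]] [0.3161 0.2741 0.3209 0.2747] [  94.9    4.3  -85.  -176.7]
```

Call:
move_arm:
  plan:
    - [1,[-0.03,-0.04,0],0]
    - [1,[-0.03,-0.04,0],0]
    - [1,[0,0,0],0]
    - [1,[0,0,0],0]
  grip_force: 30

```text
t: 0.55
tool_pos: [0.5648, 0.0808, 0.2316]
orientation: [3.141, 0.003, 0.001]
force: [-0.9, -0.4, 0.1]
opening: 1.004
```

Run:
```python
from h import *
w=snap("wrist","w1")
from bench import robot
o=robot.observe(); print(o['tool_pos'],o['force'],o['qvel'].max())
print(proj(w,o['tool_pos']))
```

```text
[0.56532145 0.08006093 0.23146854] [0.1498068  0.36929954 0.76540556] 0.01213681366707787
[[313.43009    316.82651452]]
```

View pics/w1.png

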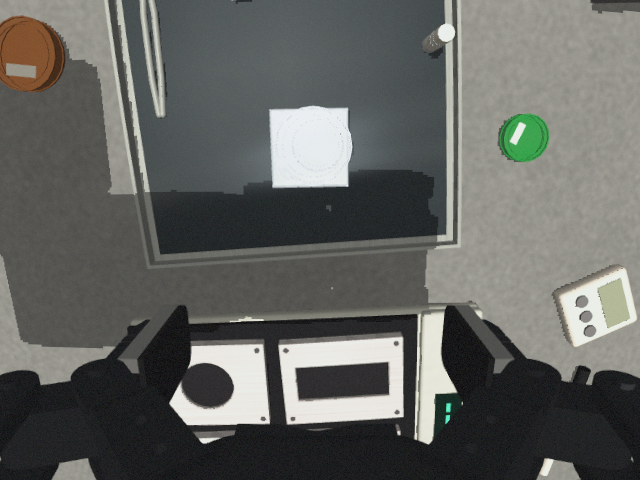

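Run:
```python
from h import *
w=load("w1.npz")
crop(w,"w1c",255,90,375,200,6)
crop(w,"w1p",150,300,430,440,2.8)
```

```text
(no output)
```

View pics/w1c.png

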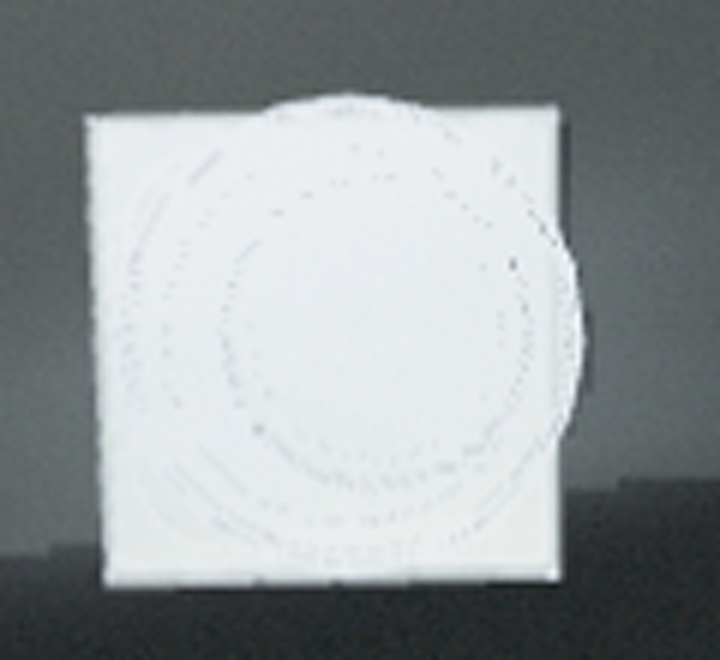

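View pics/w1p.png

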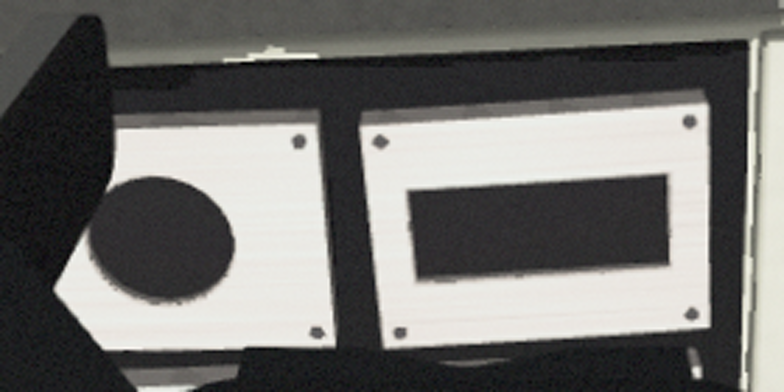

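Run:
```python
from h import *
w=load("w1.npz")
def sh(n,im,v,z,f,o):
    P=onz(im,np.array(v)/f+o,z); e=np.diff(np.r_[P,P[:1]],axis=0)[:,:2]
    print(n,P.mean(0).round(4),np.linalg.norm(e,axis=1).round(4),np.degrees(np.arctan2(e[:,1],e[:,0])).round(1))
o=[255,90]
sh("four",w,[(88,117),(106,580),(558,578),(556,108)],.025,6,o)
sh("d35",w,[(222,335),(377,490),(532,335),(377,180)],.055,6,o)
sh("d60",w,[(120,330),(352,563),(583,330),(352,97)],.042,6,o)
o=[150,300]
sh("seat35 circ",w,[(88,238),(160,302),(235,240),(158,176)],.03,2.8,o)
sh("slide rec",w,[(407,190),(668,174),(668,264),(416,282)],.03,2.8,o)
sh("slide scr",w,[(380,141),(690,121),(692,314),(400,332)],.03,2.8,o)
# vial two views
s=load("side0.npz"); c=load("scene0.npz")
P1=c["intrinsics"]@np.c_[c["R"],c["t"]];P2=s["intrinsics"]@np.c_[s["R"],s["t"]]
X=cv2.triangulatePoints(P1,P2,np.array([[92/5+310],[447/5+270.]]),np.array([[540/3.8+170],[103/3.8+130.]]));print((X[:3]/X[3]).T)
```

```text
four [0.5612 0.1309 0.025 ] [0.0613 0.0619 0.0622 0.0616] [ -89.     0.3   91.3 -178.9]
d35 [0.5677 0.1339 0.055 ] [0.0268 0.0268 0.0265 0.0265] [ -44.8   45.1  135.9 -135.7]
d60 [0.5646 0.1339 0.042 ] [0.042  0.0419 0.0411 0.0412] [ -45.2   45.4  135.8 -135.8]
seat35 circ [ 0.4649 -0.0853  0.03  ] [0.0335 0.037  0.034  0.0352] [ -48.    42.6  135.1 -136.8]
slide rec [ 0.5916 -0.08    0.03  ] [0.0855 0.0345 0.0849 0.0356] [   3.9  -86.9 -175.4   94.1]
slide scr [ 0.5919 -0.0808  0.03  ] [0.1002 0.0741 0.1    0.0739] [   4.1  -86.  -176.    94.1]
[[0.65801821 0.21429603 0.04908298]]
```

Call:
move_arm:
  plan:
    - [0.7,[0.0025,-0.027,0.04],0]
    - [0.7,[0,-0.027,0.04],0]
    - [0.7,[0,0,0.045],0]
    - [0.7,[0,0,0.026],0]
    - [0.7,[0,0,0],0]

```text
t: 1.1
tool_pos: [0.5666, 0.133, 0.0767]
orientation: [3.141, -0.002, -0.01]
force: [0.1, 0.5, 1.4]
opening: 0.7
```

Run:
```python
from h import *
w=snap("side","s2")
from bench import robot
o=robot.observe(); print(o['tool_pos'],o['force'],o['opening'])
print(proj(w,o['tool_pos']), proj(w,[[.5677,.1339,.055]]))
p=proj(w,o['tool_pos'])[0].astype(int)
crop(w,"s2c",p[0]-70,p[1]-70,p[0]+70,p[1]+50,5.5)
```

```text
[0.56762981 0.13317646 0.07901461] [1.04706404 0.1245161  0.04584885] 0.6944219172137036
[[291.36253619 181.43687675]] [[292.01134528 190.94171065]]
```

View pics/s2c.png

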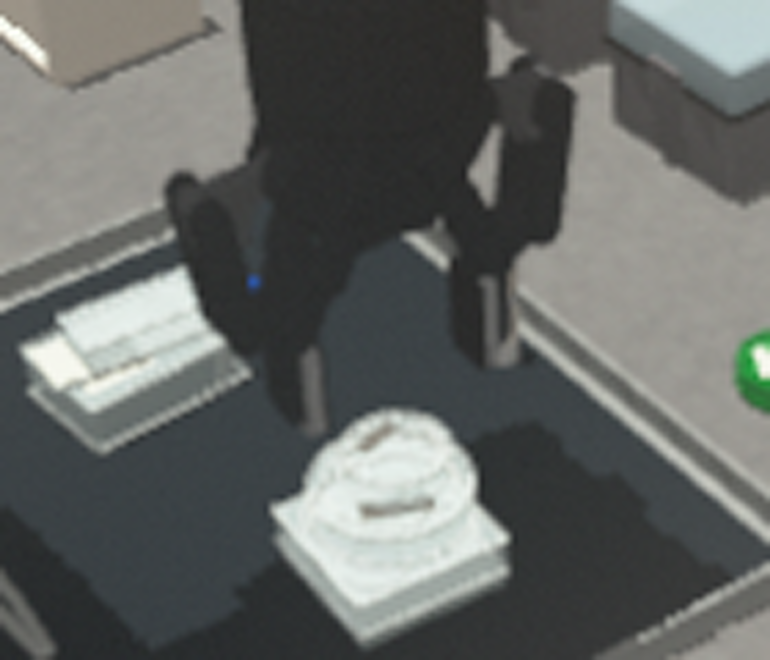

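Run:
```python
from h import *
w=load("s2.npz"); t=np.array([.5676,.1332,.0790])
for dz in (0,.005,.010):
    for sx in (-1,1):
        X=[t+[sx*x,y,dz] for x in (.0295,.037) for y in (-.011,.011)]
        print(dz,sx,((proj(w,X)-[221,111])*5.5).round(0).tolist())
```

```text
0 -1 [[327.0, 435.0], [296.0, 400.0], [307.0, 443.0], [277.0, 408.0]]
0 1 [[477.0, 375.0], [445.0, 341.0], [495.0, 367.0], [463.0, 334.0]]
0.005 -1 [[326.0, 424.0], [295.0, 389.0], [306.0, 432.0], [275.0, 397.0]]
0.005 1 [[476.0, 363.0], [444.0, 330.0], [495.0, 356.0], [462.0, 323.0]]
0.01 -1 [[324.0, 412.0], [294.0, 378.0], [305.0, 420.0], [274.0, 385.0]]
0.01 1 [[476.0, 352.0], [443.0, 319.0], [494.0, 344.0], [462.0, 311.0]]
```

Call:
move_arm:
  plan:
    - [0.7,[0,-0.0005,0.02],0]
    - [0.7,[0,0,0.014],0]
    - [0.7,[0,0,0],0]
    - [0.3,[0,0,0],0]
    - [0.3,[0,0,0],0]

```text
t: 1.65
tool_pos: [0.5681, 0.1344, 0.0476]
orientation: [-3.141, 0.0, -0.003]
force: [0.3, -1.4, 3.4]
opening: 0.448
```

Call:
move_arm:
  plan:
    - [0.3,[0,0,0],0]
    - [0.3,[0,0,0],0]
    - [0.3,[0,0,0],0]

```text
t: 1.95
tool_pos: [0.5681, 0.1344, 0.0476]
orientation: [-3.142, -0.0, -0.003]
force: [-1.4, -2.9, 6.9]
opening: 0.447
```

Run:
```python
from h import *
w=snap("side","s3")
from bench import robot
o=robot.observe(); print(o['tool_pos'],o['force'],o['moment'],o['opening'])
p=proj(w,o['tool_pos'])[0].astype(int);print(p)
crop(w,"s3c",p[0]-60,p[1]-60,p[0]+60,p[1]+40,6.5)
```

```text
[0.5681578  0.13443207 0.04758438] [-0.61701202 -1.45802226  6.51410208] [-0.35411532  0.15533069  0.00449258] 0.4469030946683257
[292 193]
```

View pics/s3c.png

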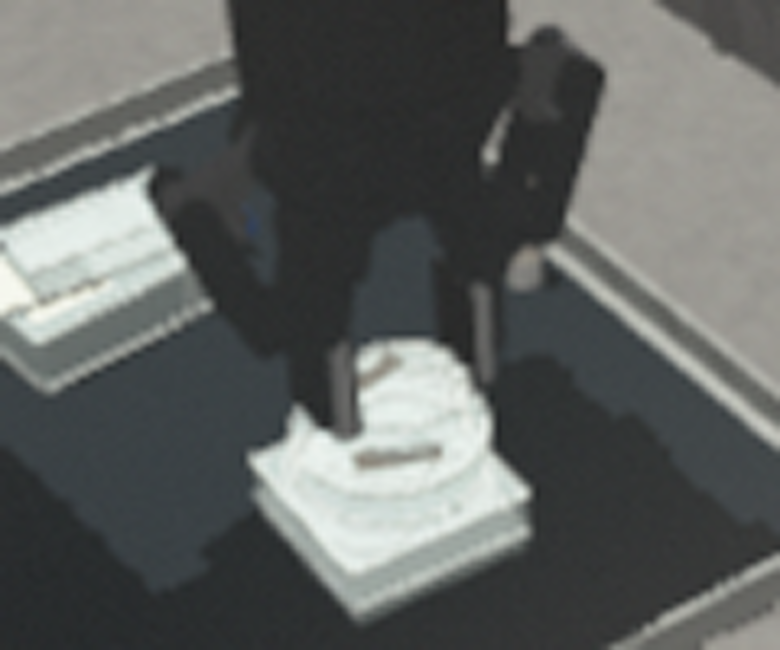

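Run:
```python
from h import *
w=load("s3.npz"); t=np.array([.5682,.1344,.0476])
for dz in (-.005,0,.005):
    for sx in (-1,1):
        X=[t+[sx*x,y,dz] for x in (.019,.026) for y in (-.011,.011)]
        print(dz,sx,((proj(w,X)-[232,133])*6.5).round(0).tolist())
```

```text
-0.005 -1 [[356.0, 450.0], [320.0, 409.0], [335.0, 459.0], [300.0, 418.0]]
-0.005 1 [[466.0, 404.0], [430.0, 364.0], [486.0, 396.0], [449.0, 356.0]]
0 -1 [[355.0, 438.0], [319.0, 397.0], [334.0, 446.0], [298.0, 405.0]]
0 1 [[466.0, 391.0], [429.0, 352.0], [486.0, 383.0], [449.0, 344.0]]
0.005 -1 [[353.0, 425.0], [318.0, 384.0], [333.0, 433.0], [297.0, 392.0]]
0.005 1 [[465.0, 379.0], [428.0, 339.0], [485.0, 370.0], [448.0, 331.0]]
```

Call:
move_arm:
  plan:
    - [0.3,[0,0,-0.01],0]
    - [0.3,[0,0,-0.02],0]
    - [0.3,[0,0,-0.04],0]
    - [0.3,[0,0,-0.02],0]

```text
t: 2.4
tool_pos: [0.5682, 0.1347, 0.1398]
orientation: [-3.141, -0.0, -0.005]
force: [0.4, 0.3, 0.8]
opening: 0.445
```

Run:
```python
from h import *
w=snap("side","s4")
from bench import robot
o=robot.observe(); print(o['tool_pos'],o['force'],o['moment'],o['opening'])
p=proj(w,o['tool_pos'])[0].astype(int);print(p)
crop(w,"s4c",p[0]-60,p[1]-50,p[0]+60,p[1]+50,6.5)
c=snap("scene","c4"); crop(c,"c4c",150,120,390,300,3.2)
```

```text
[0.56909628 0.13483401 0.14206323] [1.42300792 0.68600216 2.98142536] [ 0.01491629 -0.0053163  -0.05743098] 0.44204672756038876
[289 153]
```

View pics/s4c.png

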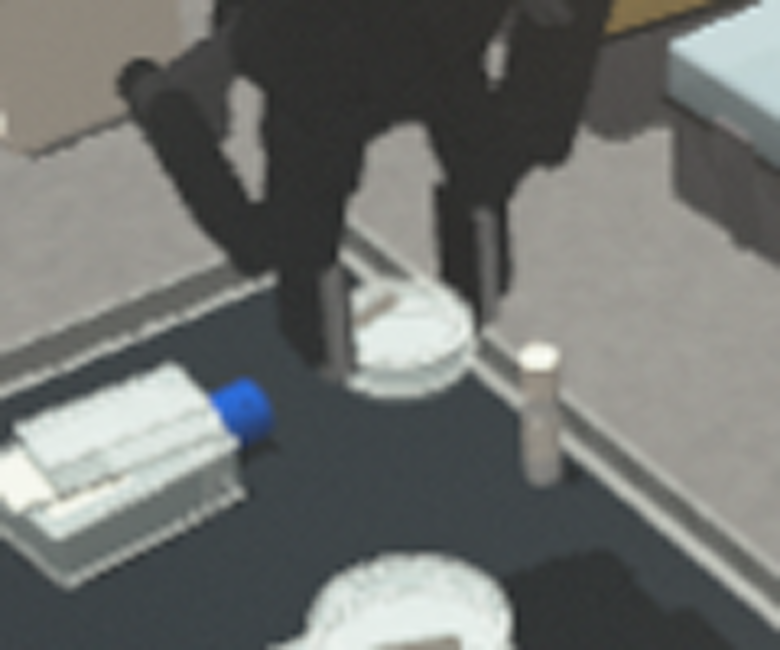

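View pics/c4c.png

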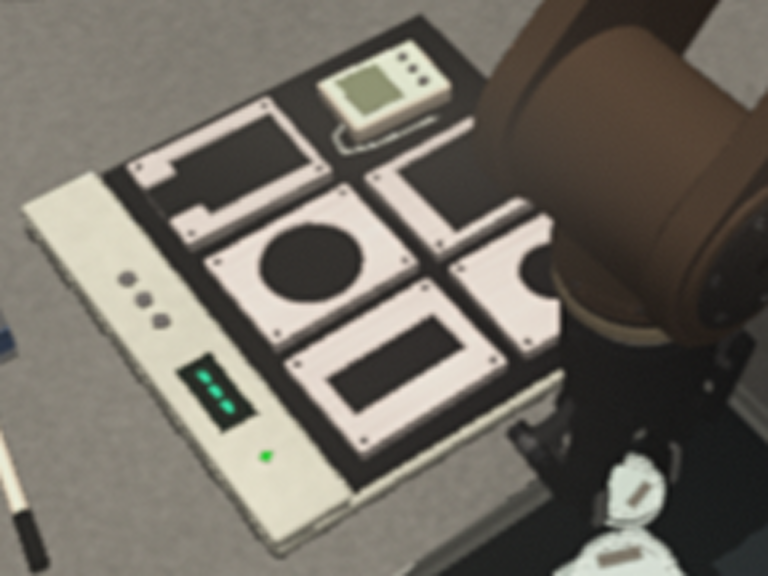

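Run:
```python
from h import *
c=load("c4.npz")
def sh(n,im,v,z,f,o):
    P=onz(im,np.array(v)/f+o,z); e=np.diff(np.r_[P,P[:1]],axis=0)[:,:2]
    print(n,P.mean(0).round(4),np.linalg.norm(e,axis=1).round(4),np.degrees(np.arctan2(e[:,1],e[:,0])).round(1))
o=[150,120]
sh("slide",c,[(293,364),(364,440),(496,360),(425,287)],.03,3.2,o)
sh("d60",c,[(216,262),(277,334),(408,261),(344,192)],.03,3.2,o)
sh("flask",c,[(137,167),(192,233),(323,170),(265,104)],.03,3.2,o)
```

```text
slide [ 0.5894 -0.0787  0.03  ] [0.0752 0.1008 0.0756 0.1024] [  96.  -176.8  -85.2    3.4]
d60 [ 0.5927 -0.1795  0.03  ] [0.0747 0.1013 0.076  0.1013] [  93.5 -177.4  -86.5    3.3]
flask [ 0.5984 -0.283   0.03  ] [0.0739 0.1008 0.0771 0.102 ] [  93.1 -180.   -87.8    1.9]
```

Call:
move_arm:
  plan:
    - [0.3,[-0.01,0.02,0],0]
    - [0.3,[-0.018,0.04,0],0]
    - [0.3,[-0.02,0.042,0],0]
    - [0.3,[-0.02,0.042,0],0]
    - [0.3,[-0.018,0.04,0.01],0]

```text
t: 3.0
tool_pos: [0.4806, -0.0508, 0.1267]
orientation: [3.141, 0.001, 0.002]
force: [0.9, -0.5, -0.6]
opening: 0.445
```

Call:
move_arm:
  plan:
    - [0.3,[-0.012,0.025,0.02],0]
    - [0.3,[-0.006,0.012,0.02],0]
    - [0.3,[0,0,0.01],0]
    - [0.3,[0,0,0],0]

```text
t: 3.4
tool_pos: [0.4631, -0.0862, 0.0752]
orientation: [-3.141, 0.001, 0.004]
force: [0.1, -0.3, 0.1]
opening: 0.45
```

```bash
cat > look.py <<'E'
import sys
from h import *
from bench import robot
tag=sys.argv[1]; cams=sys.argv[2].split(','); half=int(sys.argv[3]) if len(sys.argv)>3 else 60
for n in cams:
    w=snap(n,tag+n)
    o=robot.observe()
    p=proj(w,o['tool_pos'])[0].astype(int);u0=max(0,p[0]-half);v0=max(0,p[1]-half);u1=min(640,p[0]+half);v1=min(480,p[1]+int(half*.7))
    f=round(min(780/(u1-u0),590/(v1-v0)),2)
    print(n,"tcp px",p,"crop org",u0,v0,"scale",f); crop(w,tag+n+"c",u0,v0,u1,v1,f)
print(o['tool_pos'].round(4),o['orientation'].round(4),o['force'].round(1),o['moment'].round(2),round(o['opening'],3),o['t'])
E
python3 look.py a5 side,wrist
```

```text
side tcp px [302 282] crop org 242 222 scale 5.78
wrist tcp px [312 315] crop org 252 255 scale 5.78
[ 0.4639 -0.0858  0.0765] [-3.1415e+00 -1.2000e-03 -0.0000e+00] [ 0.5  0.8 -0.2] [ 0.01 -0.03  0.  ] 0.441 3.5
```

View pics/a5sidec.png

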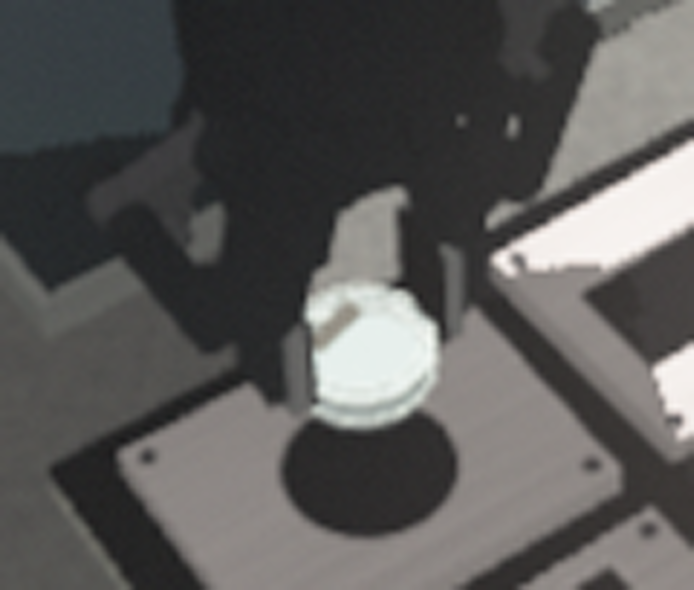

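View pics/a5wrist.png

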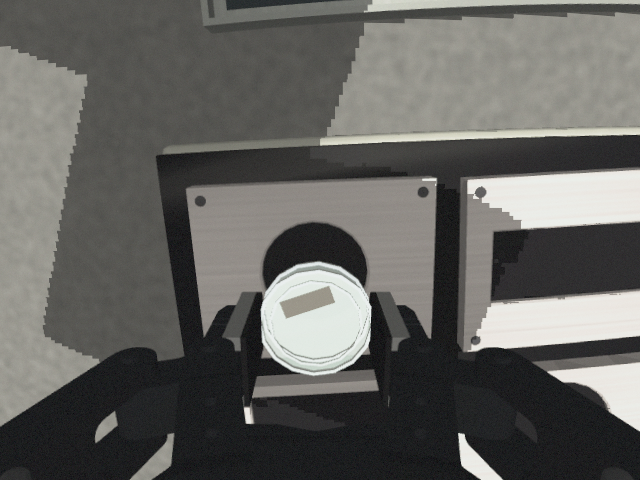

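Run:
```python
from h import *
s=load("a5side.npz"); w=load("a5wrist.npz")
f=5.78;o=[242,222]
print("recess side",onz(s,np.array([(370,536),(282,472),(458,465)])/f+o,.03)[:,:2].round(4).tolist())
print("dish side z.084",onz(s,np.array([(370,350)])/f+o,.084).round(4), "proj of tcp-top",((proj(s,[.4639,-.0858,.084])-o)*f).round(0))
print("recess w",onz(w,[(315,222),(262,271),(368,271)],.03)[:,:2].round(4).tolist())
print("dish w",onz(w,[(262,316),(371,316),(316,262),(316,373)],.084)[:,:2].round(4).tolist())
```

```text
recess side [[0.4516, -0.1119], [0.4419, -0.0804], [0.4842, -0.1048]]
dish side z.084 [[ 0.4645 -0.0946  0.084 ]] proj of tcp-top [[351. 329.]]
recess w [[0.4646, -0.0613], [0.4398, -0.0848], [0.4894, -0.0847]]
dish w [[0.4465, -0.0826], [0.484, -0.0826], [0.4651, -0.063], [0.4651, -0.105]]
```

Call:
move_arm:
  plan:
    - [0.3,[0.0005,0,0.015],0]
    - [0.3,[0,0,0.015],0]
    - [0.3,[0,0,0.006],0]
    - [0.3,[0,0,0],0]
    - [0.3,[0,0,0],0]

```text
t: 4.0
tool_pos: [0.4644, -0.0862, 0.0409]
orientation: [3.141, 0.001, 0.001]
force: [0.3, -0.4, 0.4]
opening: 0.446
```

```bash
python3 look.py a6 side
```

```text
side tcp px [304 295] crop org 244 235 scale 5.78
[ 0.4644 -0.0863  0.041 ] [3.1413e+00 7.0000e-04 1.6000e-03] [ 0.7 -0.9 -0.2] [ 0.01 -0.05 -0.02] 0.445 4.05
```

View pics/a6sidec.png

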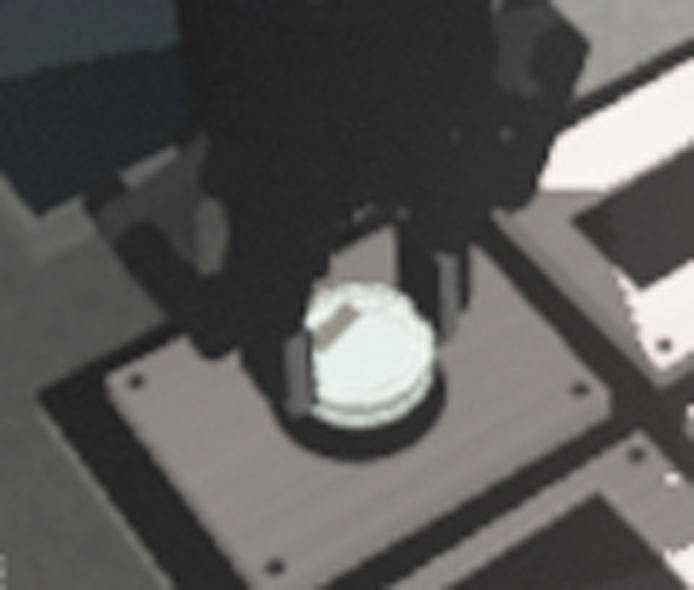

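Call:
move_arm:
  plan:
    - [0.3,[0,0,0.004],0]
    - [0.3,[0,0,0.002],0]
    - [0.3,[0,0,0.001],0]
    - [0.3,[0,0,0],0]

```text
t: 4.45
tool_pos: [0.464, -0.0865, 0.0332]
orientation: [-3.142, 0.0, 0.0]
force: [-0.7, 0.4, -0.9]
opening: 0.444
```

Call:
move_arm:
  plan:
    - [0.3,[0,0,0.001],0]
    - [0.3,[0,0,0],0]

```text
t: 4.65
tool_pos: [0.464, -0.0865, 0.0322]
orientation: [-3.142, -0.0, -0.0]
force: [0.3, -0.7, 0.3]
opening: 0.444
```

Call:
move_arm:
  plan:
    - [0.3,[0,0,0.001],0]
    - [0.3,[0,0,0],0]

```text
t: 4.85
tool_pos: [0.4641, -0.0865, 0.0316]
orientation: [3.141, -0.0, 0.001]
force: [-0.6, 0.5, 6.2]
opening: 0.443
```

```bash
python3 look.py a7 side 45
```

```text
side tcp px [304 299] crop org 259 254 scale 7.76
[ 0.4641 -0.0865  0.0316] [3.1415e+00 0.0000e+00 6.0000e-04] [-1.8 -0.6  5.4] [-0.02  0.12 -0.02] 0.441 4.9
```

View pics/a7sidec.png

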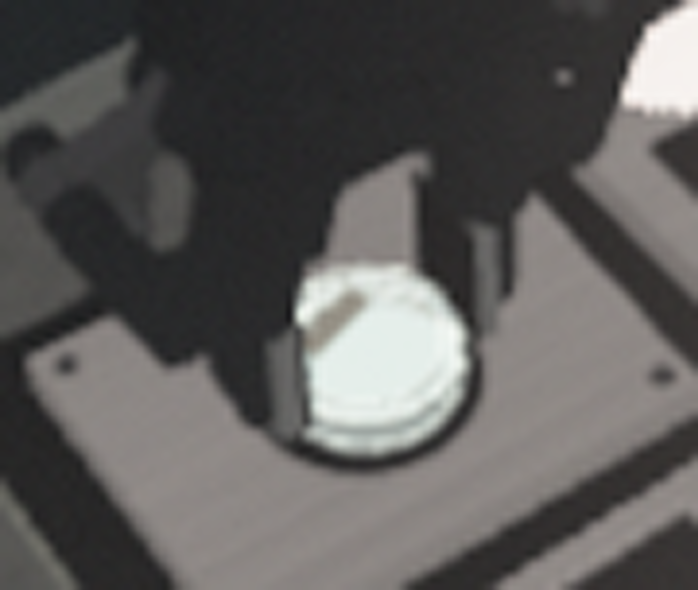

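Call:
move_arm:
  plan:
    - [0.55,[0,0,0],0]
    - [0.65,[0,0,0],0]
    - [0.65,[0,0,-0.01],0]
    - [0.65,[0,0,-0.03],0]
    - [0.65,[0,0,-0.04],0]

```text
t: 5.4
tool_pos: [0.4633, -0.0863, 0.1117]
orientation: [-3.141, 0.0, 0.005]
force: [1.0, 0.4, 1.3]
opening: 0.649
```

```bash
python3 look.py a8 side,wrist 60
```

```text
side tcp px [302 264] crop org 242 204 scale 5.78
wrist tcp px [312 313] crop org 252 253 scale 5.78
[ 0.4656 -0.0869  0.1156] [3.1394e+00 4.0000e-04 1.0000e-02] [ 0.8 -0.4  0. ] [-0.   -0.02 -0.02] 0.649 5.5
```

View pics/a8side.png

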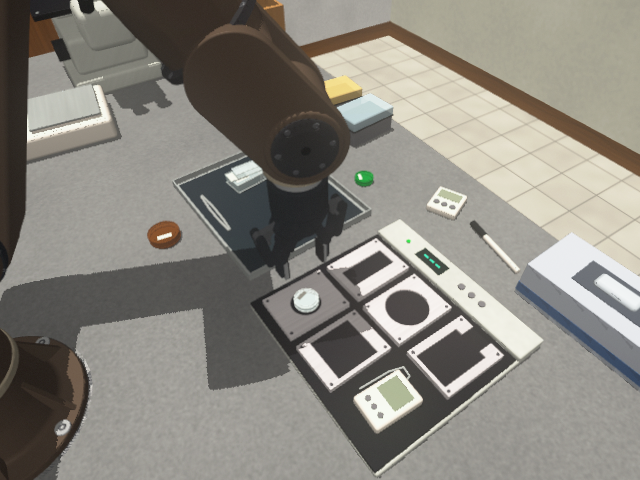

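View pics/a8wrist.png

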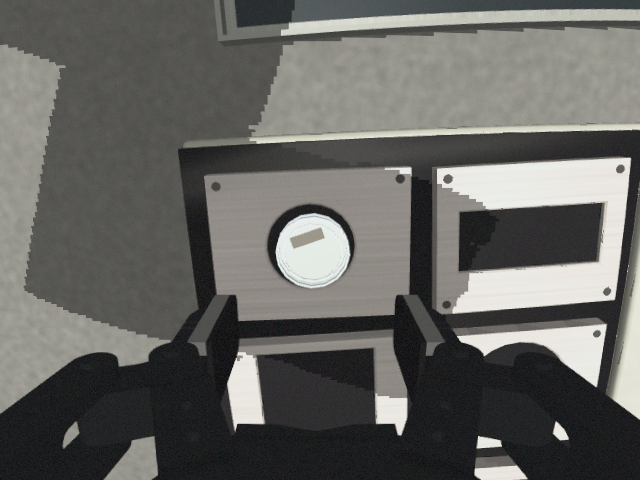

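Call:
move_arm:
  plan:
    - [1,[0.01,0.03,-0.04],0]
    - [1,[0.02,0.045,-0.04],0]
    - [1,[0.02,0.045,-0.035],0]
    - [1,[0.02,0.045,-0.03],0]
    - [1,[0.015,0.045,0],0]

```text
t: 6.0
tool_pos: [0.5398, -0.2743, 0.2412]
orientation: [3.138, 0.001, 0.008]
force: [0.5, 0.8, 0.5]
opening: 1.004
```

Call:
move_arm:
  plan:
    - [1,[0.01,0.033,0],0]
    - [1,[0,0,0],0]
    - [1,[0,0,0],0]

```text
t: 6.3
tool_pos: [0.548, -0.3058, 0.2365]
orientation: [-3.141, 0.002, 0.002]
force: [0.7, 1.1, -0.1]
opening: 1.001
```

```bash
python3 look.py a9 wrist 60
```

```text
wrist tcp px [311 313] crop org 251 253 scale 5.78
[ 0.548  -0.305   0.2367] [-3.1407e+00  3.0000e-04  1.3000e-03] [-0.3  0.3 -0.4] [-0.03  0.02 -0.01] 1.004 6.35
```

View pics/a9wrist.png

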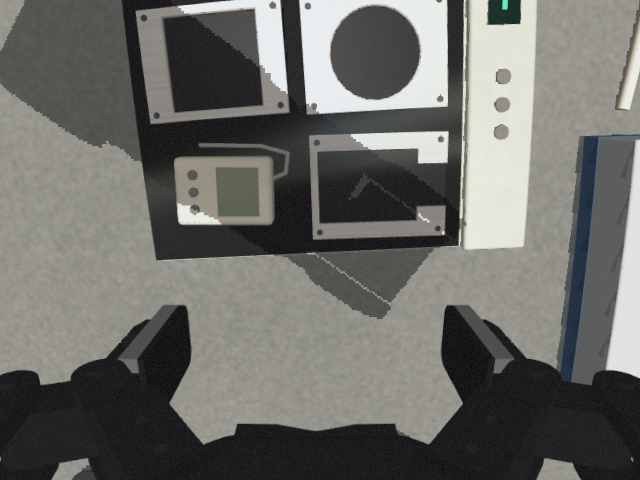

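Run:
```python
from h import *
w=load("a9wrist.npz")
crop(w,"a9c",120,0,460,250,2.3)
```

```text
(no output)
```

View pics/a9c.png

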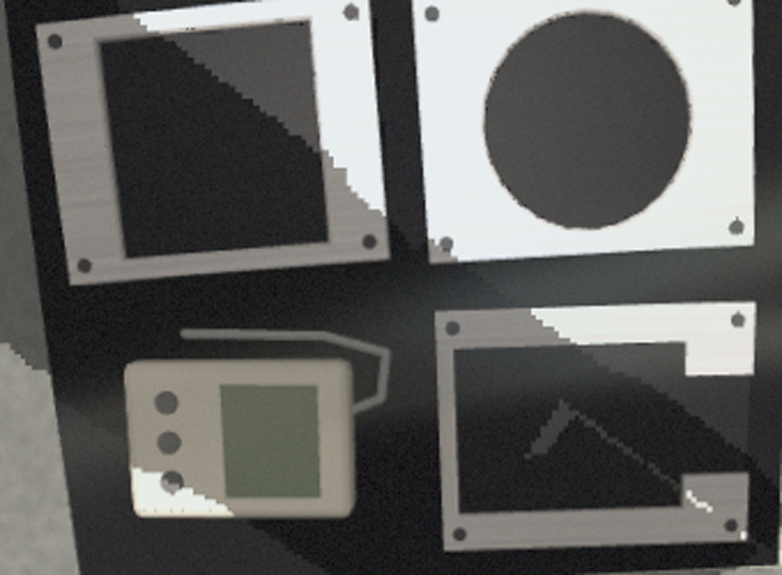

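Run:
```python
from h import *
w=load("a9wrist.npz"); a=load("a8wrist.npz")
def sh(n,im,v,z,f,o):
    P=onz(im,np.array(v)/f+o,z); e=np.diff(np.r_[P,P[:1]],axis=0)[:,:2]
    print(n,P.mean(0).round(4),np.linalg.norm(e,axis=1).round(4),np.degrees(np.arctan2(e[:,1],e[:,0])).round(1))
o=[120,0]
sh("four scr",w,[(55,41),(351,12),(369,242),(84,265)],.03,2.3,o)
sh("four rec",w,[(99,39),(311,19),(328,241),(126,258)],.03,2.3,o)
sh("d60 scr",w,[(432,13),(734,-1),(736,227),(446,244)],.03,2.3,o)
sh("d60 rec",w,[(484,121),(588,230),(691,120),(587,11)],.03,2.3,o)
sh("flask scr",w,[(453,328),(738,320),(731,525),(459,534)],.03,2.3,o)
P=onz(w,np.array([(453,349),(685,342),(460,513),(681,507)])/2.3+o,.03);print("flask rec",P.round(4).tolist(),P.mean(0).round(4))
sh("slide a8",a,[(448,179),(620,169),(606,292),(446,304)],.03,1,[0,0])
sh("d35 dish a8",a,[(275,250),(350,250),(313,213),(313,288)],.039,1,[0,0])
```

```text
four scr [ 0.4692 -0.1881  0.03  ] [0.1    0.0742 0.0999 0.0739] [   3.8  -86.3 -176.3   93.7]
four rec [ 0.4699 -0.188   0.03  ] [0.0715 0.0717 0.0707 0.0719] [   3.6  -86.9 -176.1   93.8]
d60 scr [ 0.5955 -0.1825  0.03  ] [0.1    0.0736 0.0999 0.0744] [   3.2  -86.6 -176.4   93.4]
d60 rec [ 0.5955 -0.1824  0.03  ] [0.0503 0.0496 0.0495 0.0487] [ -44.6   47.   136.5 -134. ]
flask scr [ 0.6013 -0.2863  0.03  ] [0.1    0.0739 0.1003 0.074 ] [   1.8  -88.1 -178.1   91.7]
flask rec [[0.5502, -0.2582, 0.03], [0.6318, -0.2556, 0.03], [0.5527, -0.3171, 0.03], [0.6336, -0.3149, 0.03]] [ 0.5921 -0.2864  0.03  ]
slide a8 [ 0.5915 -0.0809  0.03  ] [0.0998 0.0743 0.0998 0.0736] [   4.   -86.2 -176.4   93.8]
d35 dish a8 [ 0.4656 -0.0854  0.039 ] [0.0406 0.0286 0.0423 0.0301] [-1.000e-01  1.344e+02 -9.010e+01  1.330e+02]
```

Call:
move_arm:
  plan:
    - [1,[0.003,-0.03,0],0]
    - [1,[0.003,-0.048,0],0]
    - [1,[0.003,-0.05,0],0]
    - [1,[0.003,-0.05,0],0]
    - [1,[0.003,-0.05,0],0]

```text
t: 6.85
tool_pos: [0.5625, -0.0748, 0.2375]
orientation: [-3.142, -0.002, -0.0]
force: [0.5, 0.0, 0.1]
opening: 1.004
```

Call:
move_arm:
  plan:
    - [1,[0.001,-0.05,0.01],0]
    - [1,[0,-0.05,0.01],0]
    - [1,[0,-0.045,0.01],0]
    - [1,[0,-0.015,0.01],0]
    - [1,[0,0,0],0]

```text
t: 7.35
tool_pos: [0.5631, 0.0826, 0.1965]
orientation: [3.142, 0.006, -0.003]
force: [-0.1, -0.8, -1.0]
opening: 1.0
```

```bash
python3 look.py b1 wrist 60;  python3 - <<'E'
from h import *
w=load("b1wrist.npz")
p=proj(w,[.562,.133,.035])[0].astype(int);print(p)
crop(w,"b1c",p[0]-65,max(0,p[1]-55),p[0]+65,p[1]+50,6)
E
```

```text
wrist tcp px [313 319] crop org 253 259 scale 5.78
[0.5636 0.0811 0.1972] [ 3.1414e+00  4.2000e-03 -1.5000e-03] [-0.1 -0.2  0.5] [-0.01 -0.05  0.03] 1.007 7.4
[312 150]
```

View pics/b1c.png

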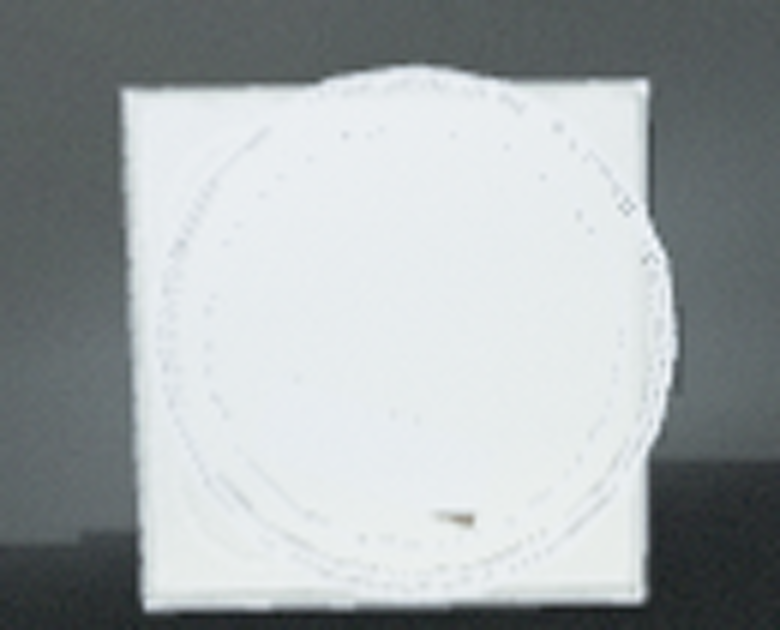

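Run:
```python
from h import *
w=load("b1wrist.npz")
o=[312-65,95]
P=onz(w,np.array([(158,329),(677,329),(417,66),(417,592)])/6+o,.041);print(P.round(4).tolist(),P.mean(0))
P=onz(w,np.array([(122,88),(648,80),(646,605),(142,610)])/6+o,.025);print(P.round(4).tolist(),P.mean(0))
```

```text
[[0.5348, 0.134, 0.041], [0.5943, 0.1342, 0.041], [0.5644, 0.1632, 0.041], [0.5646, 0.1036, 0.041]] [0.56452637 0.13375207 0.041     ]
[[0.5294, 0.1614, 0.025], [0.5917, 0.1625, 0.025], [0.593, 0.0998, 0.025], [0.5305, 0.0989, 0.025]] [0.56117174 0.13064077 0.025     ]
```

Call:
move_arm:
  plan:
    - [0.9,[0.001,-0.0275,0.03],0]
    - [0.9,[0,-0.025,0.045],0]
    - [0.9,[0,0,0.045],0]
    - [0.9,[0,0,0.02],0]
    - [0.9,[0,0,0],0]

```text
t: 7.9
tool_pos: [0.5644, 0.1305, 0.0566]
orientation: [3.141, -0.002, -0.007]
force: [0.3, -0.4, 0.9]
opening: 0.898
```

```bash
python3 look.py b2 side 60
```

```text
side tcp px [291 190] crop org 231 130 scale 5.78
[0.5654 0.1307 0.0585] [ 3.1413e+00 -1.9000e-03 -2.3000e-03] [0.1 0.4 0.7] [ 0.02 -0.02  0.01] 0.9 7.95
```

View pics/b2sidec.png

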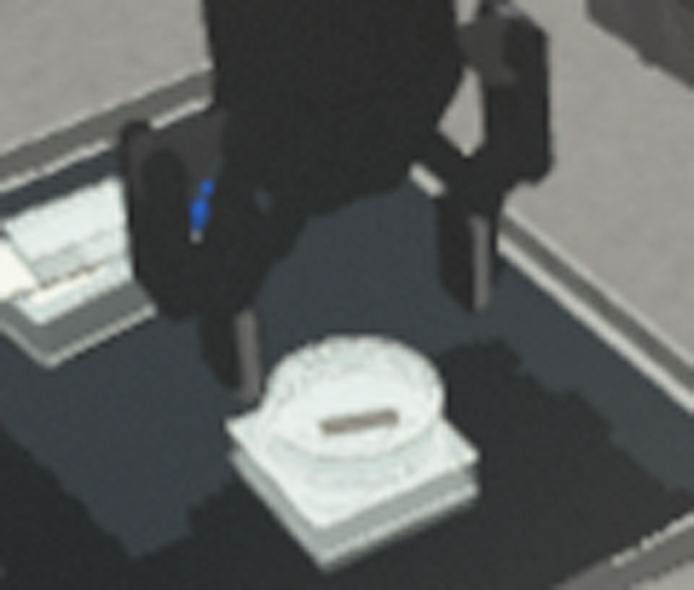

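Call:
move_arm:
  plan:
    - [0.9,[-0.001,-0.003,0.02],0]
    - [0.9,[0,0,0.011],0]
    - [0.9,[0,0,0],0]
    - [0.5,[0,0,0],0]
    - [0.5,[0,0,0],0]

```text
t: 8.45
tool_pos: [0.565, 0.1347, 0.0292]
orientation: [-3.142, 0.0, -0.002]
force: [-0.5, -0.7, 4.1]
opening: 0.683
```

Call:
move_arm:
  plan:
    - [0.5,[0,0,0],0]
    - [0.5,[0,0,0],0]
    - [0.5,[0,0,0],0]

```text
t: 8.75
tool_pos: [0.565, 0.1347, 0.0292]
orientation: [3.142, 0.0, 0.003]
force: [-0.3, -2.6, 6.3]
opening: 0.684
```

```bash
python3 look.py b3 side 50
```

```text
side tcp px [291 201] crop org 241 151 scale 6.94
[0.565  0.1347 0.0292] [3.1416e+00 1.0000e-04 2.7000e-03] [-1.9 -2.4  6. ] [-0.36  0.36  0.07] 0.684 8.8
```

View pics/b3sidec.png

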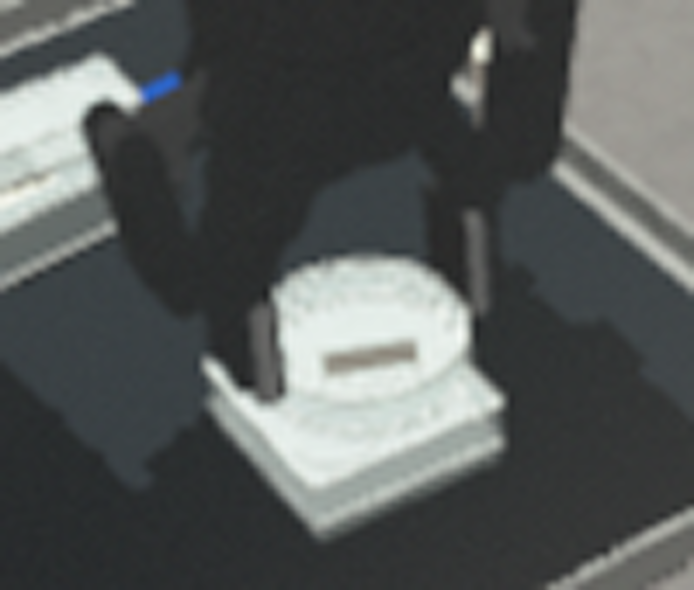

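Call:
move_arm:
  plan:
    - [0.5,[0,0,-0.01],0]
    - [0.5,[0,0,-0.02],0]
    - [0.5,[0,0.01,-0.035],0]
    - [0.5,[0.002,0.025,-0.025],0]
    - [0.5,[0.004,0.04,-0.005],0]

```text
t: 9.3
tool_pos: [0.5715, 0.0605, 0.1269]
orientation: [-3.141, -0.004, -0.009]
force: [0.4, -0.2, -1.3]
opening: 0.681
```

Call:
move_arm:
  plan:
    - [0.5,[0.005,0.045,0],0]
    - [0.5,[0.005,0.045,0],0]
    - [0.5,[0.005,0.045,0],0]
    - [0.5,[0.005,0.045,0.005],0]
    - [0.5,[0.004,0.035,0.015],0]

```text
t: 9.8
tool_pos: [0.5953, -0.1579, 0.105]
orientation: [3.14, -0.001, 0.006]
force: [0.6, -0.0, 0.0]
opening: 0.684
```

Call:
move_arm:
  plan:
    - [0.5,[0.001,0.02,0.02],0]
    - [0.5,[0,0.006,0.015],0]
    - [0.5,[0,0,0],0]
    - [0.5,[0,0,0],0]

```text
t: 10.2
tool_pos: [0.5955, -0.18, 0.0683]
orientation: [-3.141, -0.001, 0.0]
force: [-0.1, 0.4, -1.1]
opening: 0.683
```

```bash
python3 look.py b4 side,wrist 60
```

```text
side tcp px [408 288] crop org 348 228 scale 5.78
wrist tcp px [312 315] crop org 252 255 scale 5.78
[ 0.5959 -0.1799  0.0688] [3.1412e+00 2.3000e-03 1.7000e-03] [-0.4  0.1 -0.2] [0.05 0.03 0.02] 0.684 10.3
```

View pics/b4sidec.png

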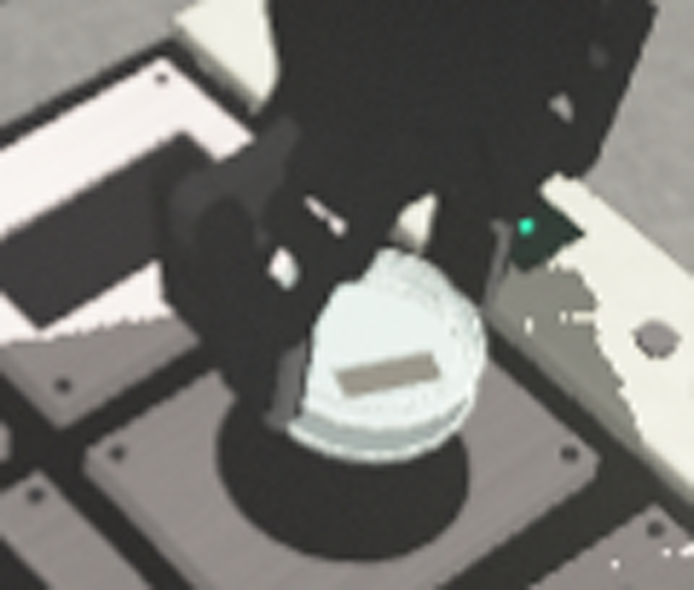

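View pics/b4wrist.png

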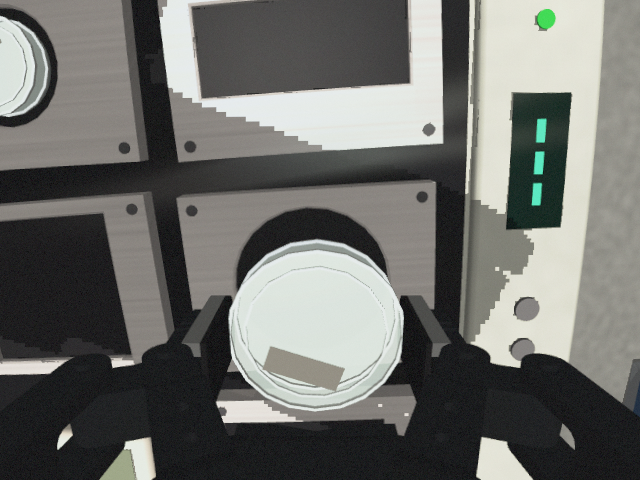

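Run:
```python
from h import *
w=load("b4wrist.npz")
print(onz(w,[(312,208),(236,280),(387,265)],.03).round(4))
print("dish",onz(w,[(230,325),(402,325),(316,250),(316,410)],.0815).round(4))
```

```text
[[ 0.5956 -0.1475  0.03  ]
 [ 0.5611 -0.1806  0.03  ]
 [ 0.6292 -0.1734  0.03  ]]
dish [[ 0.5684 -0.1777  0.0815]
 [ 0.6261 -0.1776  0.0815]
 [ 0.5972 -0.1515  0.0815]
 [ 0.5973 -0.2112  0.0815]]
```

Call:
move_arm:
  plan:
    - [0.5,[-0.001,0.0015,0.015],0]
    - [0.5,[0,0,0.013],0]
    - [0.5,[0,0,0.005],0]
    - [0.5,[0,0,0.002],0]
    - [0.5,[0,0,0],0]

```text
t: 10.8
tool_pos: [0.5944, -0.1825, 0.0323]
orientation: [-3.141, 0.0, 0.001]
force: [0.7, -0.4, 0.1]
opening: 0.684
```

Call:
move_arm:
  plan:
    - [0.5,[0,0,0.001],0]
    - [0.5,[0,0,0],0]

```text
t: 11.0
tool_pos: [0.5946, -0.1826, 0.032]
orientation: [3.141, -0.0, 0.001]
force: [1.1, 0.2, 0.2]
opening: 0.684
```

Call:
move_arm:
  plan:
    - [0.5,[0,0,0.001],0]
    - [0.5,[0,0,0],0]

```text
t: 11.2
tool_pos: [0.5945, -0.1826, 0.0308]
orientation: [3.141, 0.0, 0.0]
force: [0.1, 0.5, 0.8]
opening: 0.689
```

Call:
move_arm:
  plan:
    - [0.5,[0,0,0.001],0]
    - [0.5,[0,0,0],0]

```text
t: 11.4
tool_pos: [0.5946, -0.1826, 0.0302]
orientation: [3.141, 0.0, 0.001]
force: [-2.0, -0.2, 4.3]
opening: 0.682
```

```bash
python3 look.py b5 side 60
```

```text
side tcp px [405 305] crop org 345 245 scale 5.78
[ 0.5946 -0.1826  0.0303] [3.1413e+00 0.0000e+00 9.0000e-04] [-2.4  0.8  4.5] [ 0.08  0.25 -0.01] 0.681 11.45
```

View pics/b5sidec.png

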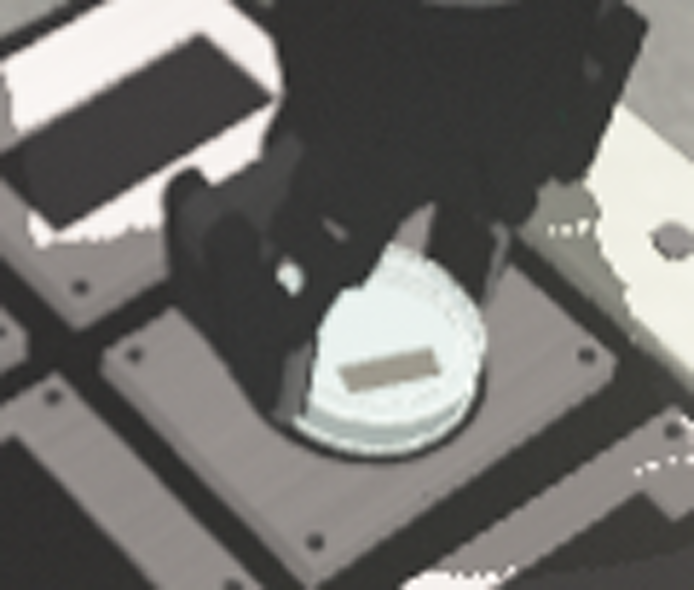

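Seated, with contact at the predicted height. I'll release it and go back for the four-well dish.

Call:
move_arm:
  plan:
    - [0.8,[0,0,0],0]
    - [0.88,[0,0,0],0]
    - [0.88,[0,0,-0.01],0]
    - [0.9,[0,0,-0.03],0]
    - [1,[0,0,-0.04],0]

```text
t: 11.95
tool_pos: [0.5937, -0.1823, 0.1097]
orientation: [-3.14, 0.0, 0.004]
force: [0.5, -0.5, 0.4]
opening: 1.0
```

```bash
python3 look.py b6 wrist,side 60
```

```text
wrist tcp px [319 326] crop org 259 266 scale 5.78
side tcp px [414 270] crop org 354 210 scale 5.78
[ 0.5965 -0.1834  0.1151] [3.1385e+00 1.0000e-04 1.1500e-02] [-0.1  0.6 -0.5] [-0.03 -0.06 -0.03] 1.003 12.05
```

View pics/b6wrist.png

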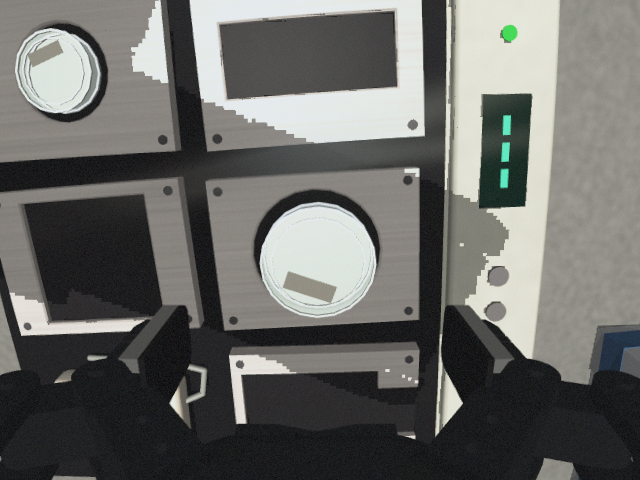

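Call:
move_arm:
  plan:
    - [1,[-0.003,-0.03,0],0]
    - [1,[-0.005,-0.05,0],0]
    - [1,[-0.006,-0.05,0],0]
    - [1,[-0.006,-0.05,0],0]
    - [1,[-0.006,-0.05,0],0]

```text
t: 12.55
tool_pos: [0.5681, 0.0479, 0.11]
orientation: [-3.142, 0.001, -0.001]
force: [1.4, -0.6, -0.5]
opening: 0.998
```

Call:
move_arm:
  plan:
    - [1,[-0.005,-0.045,0],0]
    - [1,[-0.003,-0.03,0.01],0]
    - [1,[0,-0.01,0.02],0]
    - [1,[0,0,0.02],0]
    - [1,[0,0,0],0]

```text
t: 13.05
tool_pos: [0.5594, 0.1315, 0.0579]
orientation: [3.141, 0.001, -0.005]
force: [0.3, -0.1, 0.2]
opening: 1.0
```

```bash
python3 look.py b7 side,wrist 60
```

```text
side tcp px [289 191] crop org 229 131 scale 5.78
wrist tcp px [313 316] crop org 253 256 scale 5.78
[0.5607 0.131  0.06  ] [ 3.1415e+00 -2.0000e-04 -5.0000e-04] [-0.1 -0.7 -0.2] [ 0.04 -0.02  0.04] 1.003 13.15
```

View pics/b7wrist.png

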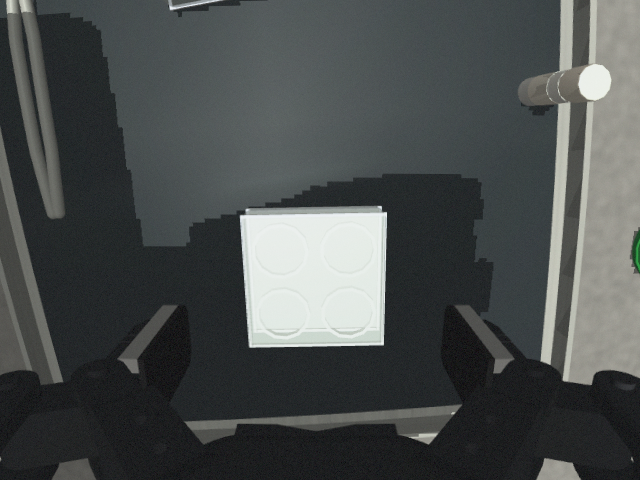

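Run:
```python
from h import *
w=load("b7wrist.npz")
P=onz(w,[(241,212),(386,212),(384,346),(249,347)],.025); print(P.round(4),P.mean(0))
```

```text
[[0.5298 0.1627 0.025 ]
 [0.5912 0.1627 0.025 ]
 [0.5931 0.0997 0.025 ]
 [0.5305 0.0991 0.025 ]] [0.56113208 0.13106467 0.025     ]
```

Call:
move_arm:
  plan:
    - [1,[0.0005,0,0.025],0]
    - [1,[0,0,0.018],0]
    - [1,[0,0,0.008],0]
    - [0.6,[0,0,0],0]
    - [0.6,[0,0,0],0]

```text
t: 13.65
tool_pos: [0.5616, 0.131, 0.0098]
orientation: [-3.141, 0.0, -0.002]
force: [-0.3, -1.1, 1.7]
opening: 0.711
```

Call:
move_arm:
  plan:
    - [0.55,[0,0,0],0]
    - [0.55,[0,0,0],0]
    - [0.55,[0,0,0],0]
    - [0.55,[0,0,0],0]

```text
t: 14.05
tool_pos: [0.5617, 0.1311, 0.0098]
orientation: [-3.141, 0.0, -0.003]
force: [0.4, -1.2, 6.9]
opening: 0.718
```

```bash
python3 look.py b8 side,wrist 60
```

```text
side tcp px [291 210] crop org 231 150 scale 5.78
wrist tcp px [311 315] crop org 251 255 scale 5.78
[0.5617 0.1311 0.0098] [-3.1415e+00  1.0000e-04 -2.8000e-03] [-0.4 -1.2  7.6] [-0.24  0.25 -0.09] 0.718 14.15
```

View pics/b8sidec.png

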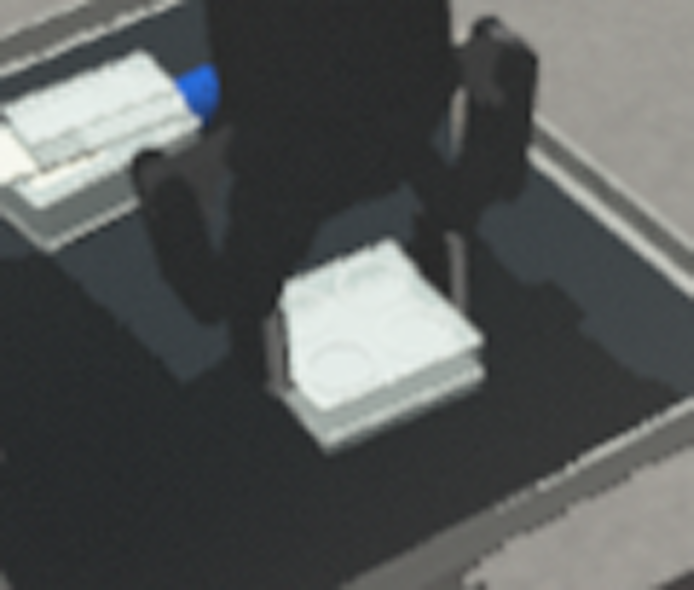

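View pics/b8wrist.png

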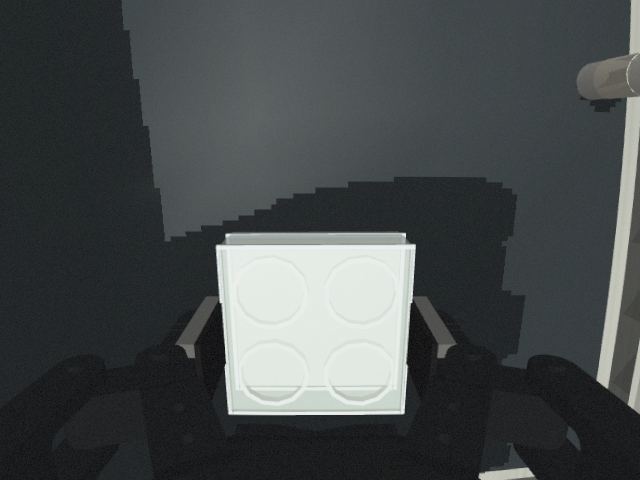

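Call:
move_arm:
  plan:
    - [0.55,[0,0,-0.01],0]
    - [0.55,[0,0,-0.02],0]
    - [0.55,[0,0,-0.035],0]
    - [0.55,[-0.005,0.02,-0.03],0]
    - [0.55,[-0.01,0.035,-0.01],0]

```text
t: 14.65
tool_pos: [0.5472, 0.0769, 0.1172]
orientation: [-3.141, -0.004, -0.008]
force: [0.3, -0.8, -1.8]
opening: 0.717
```

Call:
move_arm:
  plan:
    - [0.55,[-0.012,0.042,0],0]
    - [0.55,[-0.012,0.042,0],0]
    - [0.55,[-0.012,0.042,0],0]
    - [0.55,[-0.012,0.042,0],0]
    - [0.55,[-0.012,0.04,0],0]

```text
t: 15.15
tool_pos: [0.4854, -0.1335, 0.1145]
orientation: [3.141, 0.0, 0.001]
force: [0.4, -0.8, -0.9]
opening: 0.718
```

Call:
move_arm:
  plan:
    - [0.55,[-0.01,0.03,0.01],0]
    - [0.55,[-0.006,0.018,0.015],0]
    - [0.55,[-0.001,0.008,0.015],-3.7]
    - [0.55,[0,0,0],0]
    - [0.55,[0,0,0],0]

```text
t: 15.65
tool_pos: [0.4691, -0.1877, 0.0743]
orientation: [-3.14, -0.098, 0.0]
force: [0.4, 0.2, -1.1]
opening: 0.714
```

```bash
python3 look.py b9 side,wrist 60
```

```text
side tcp px [342 328] crop org 282 268 scale 5.78
wrist tcp px [312 314] crop org 252 254 scale 5.78
[ 0.4695 -0.1874  0.0746] [3.1395e+00 1.0060e-01 1.5000e-03] [-0.2 -0.  -0.3] [-0.03 -0.09 -0.01] 0.718 15.75
```

View pics/b9sidec.png

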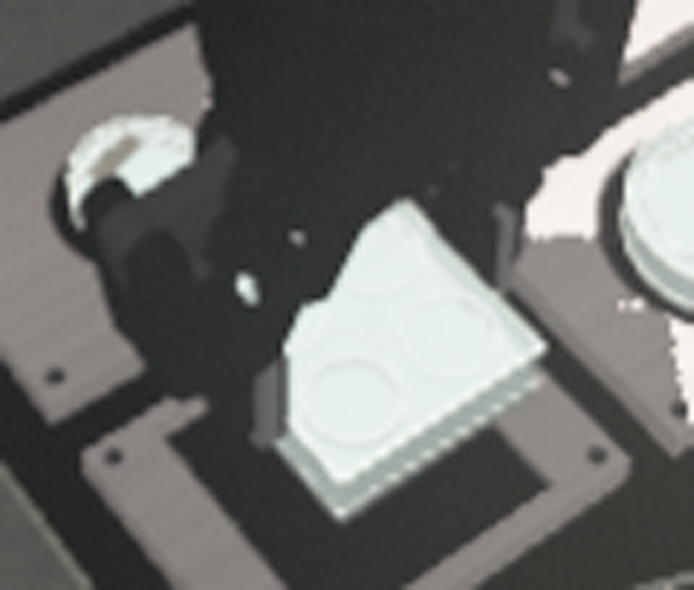

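View pics/b9wrist.png

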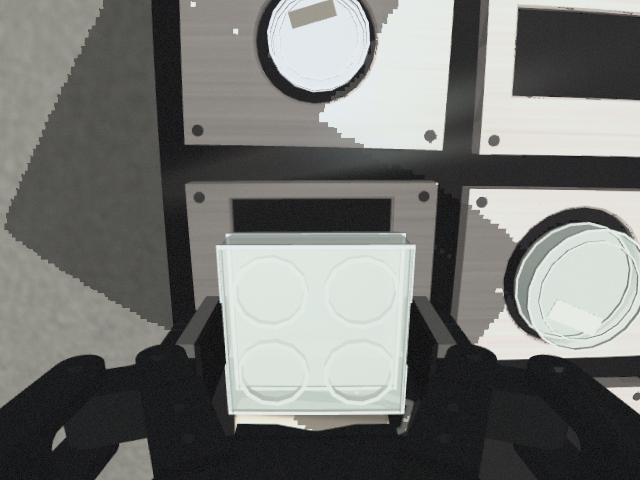

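Run:
```python
from h import *
w=load("b9wrist.npz")
P=onz(w,[(199,197),(424,196)],.03);print(P.round(4)) # screws -> centre 37 mm below along block y
a=np.radians(3.7); print(P.mean(0)[:2]-.037*np.array([-np.sin(a),np.cos(a)]))
P=onz(w,[(233,199),(392,198)],.03);print(P.mean(0)[:2]-.036*np.array([-np.sin(a),np.cos(a)]))
```

```text
[[ 0.4166 -0.1544  0.03  ]
 [ 0.5166 -0.1477  0.03  ]]
[ 0.46900426 -0.18799032]
[ 0.46946105 -0.18791822]
```

Call:
move_arm:
  plan:
    - [0.55,[0,0.0005,0.017],0]
    - [0.55,[0,0,0.014],0]
    - [0.55,[0,0,0.006],0]
    - [0.55,[0,0,0.002],0]
    - [0.55,[0,0,0],0]

```text
t: 16.25
tool_pos: [0.4694, -0.1882, 0.0351]
orientation: [3.14, 0.102, 0.001]
force: [-0.5, 0.0, -1.5]
opening: 0.718
```

Call:
move_arm:
  plan:
    - [0.55,[0,0,0.001],0]
    - [0.55,[0,0,0],0]

```text
t: 16.45
tool_pos: [0.4693, -0.1884, 0.0341]
orientation: [3.14, 0.101, 0.001]
force: [-0.8, -0.1, -0.5]
opening: 0.716
```

Call:
move_arm:
  plan:
    - [0.55,[0,0,0.001],0]
    - [0.55,[0,0,0],0]

```text
t: 16.65
tool_pos: [0.4692, -0.1884, 0.0328]
orientation: [3.14, 0.101, 0.001]
force: [-0.6, 0.1, -0.3]
opening: 0.71
```

Call:
move_arm:
  plan:
    - [0.55,[0,0,0.0005],0]
    - [0.55,[0,0,0],0]

```text
t: 16.85
tool_pos: [0.4692, -0.1885, 0.0328]
orientation: [3.14, 0.101, 0.001]
force: [-1.8, 1.3, 7.9]
opening: 0.715
```

```bash
python3 look.py b10 side 60
```

```text
side tcp px [342 344] crop org 282 284 scale 5.78
[ 0.4692 -0.1884  0.0328] [3.1397e+00 1.0130e-01 1.0000e-03] [-2.3  0.6  8.6] [0.15 0.22 0.05] 0.716 16.9
```

View pics/b10sidec.png

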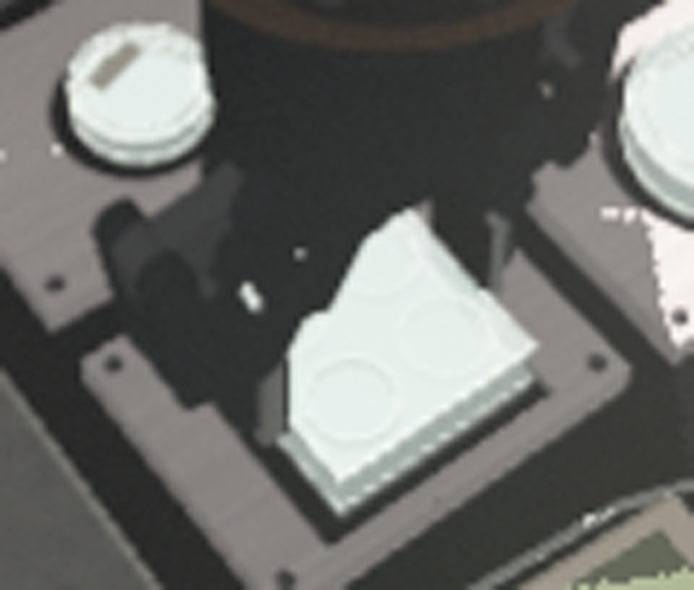

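Call:
move_arm:
  plan:
    - [0.82,[0,0,0],0]
    - [0.9,[0,0,0],0]
    - [0.9,[0,0,-0.01],0]
    - [0.9,[0,0,-0.03],0]
    - [1,[0,0,-0.04],3.7]

```text
t: 17.4
tool_pos: [0.4684, -0.188, 0.1125]
orientation: [-3.14, 0.001, 0.004]
force: [0.3, 0.5, 0.2]
opening: 1.0
```

```bash
python3 look.py c1 wrist,side 60
```

```text
wrist tcp px [317 325] crop org 257 265 scale 5.78
side tcp px [344 311] crop org 284 251 scale 5.78
[ 0.4707 -0.1892  0.1167] [ 3.1382e+00 -2.8000e-03  9.6000e-03] [ 0.8 -0.9 -1.1] [ 0.02  0.04 -0.03] 1.0 17.5
```

View pics/c1wrist.png

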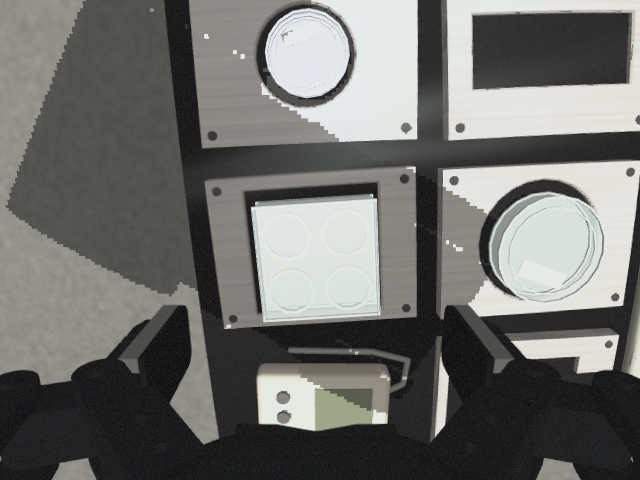

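Call:
move_arm:
  plan:
    - [1,[0.003,-0.03,-0.02],0]
    - [1,[0.006,-0.05,-0.02],0]
    - [1,[0.006,-0.05,-0.02],0]
    - [1,[0.006,-0.05,-0.02],0]
    - [1,[0.007,-0.05,0],0]

```text
t: 18.0
tool_pos: [0.4963, 0.0312, 0.1898]
orientation: [3.141, -0.0, 0.006]
force: [1.5, 0.4, -0.4]
opening: 0.999
```

Call:
move_arm:
  plan:
    - [1,[0.007,-0.05,0],0]
    - [1,[0.007,-0.05,0],0]
    - [1,[0.007,-0.05,0],0]
    - [1,[0.006,-0.04,0],0]
    - [1,[0,0,0],0]

```text
t: 18.5
tool_pos: [0.5224, 0.2222, 0.1874]
orientation: [-3.141, -0.007, -0.001]
force: [-0.3, -0.3, -0.0]
opening: 0.998
```

Call:
move_arm:
  plan:
    - [1,[0,0,0],0]

```text
t: 18.6
tool_pos: [0.522, 0.2187, 0.1872]
orientation: [3.141, 0.004, -0.001]
force: [-0.8, -0.1, 0.0]
opening: 1.0
```

```bash
python3 look.py c2 wrist 60
python3 - <<'E'
from h import *
w=load("c2wrist.npz")
p=proj(w,[.535,.281,.03])[0].astype(int);print(p)
crop(w,"c2c",p[0]-75,max(0,p[1]-50),p[0]+75,p[1]+60,5)
print(max(0,p[1]-50))
E
```

```text
wrist tcp px [312 317] crop org 252 257 scale 5.78
[0.5221 0.2179 0.1873] [ 3.1412e+00  1.4000e-03 -1.0000e-03] [-0.5 -0.4 -0.8] [-0.03  0.02 -0.03] 0.996 18.65
[333 133]
83
```

View pics/c2wrist.png

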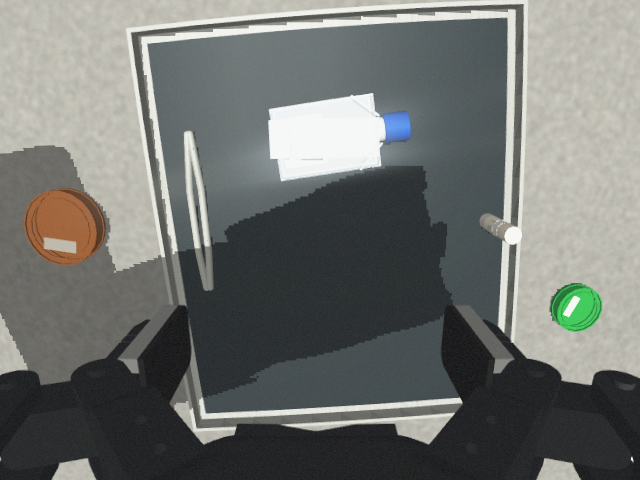

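View pics/c2c.png

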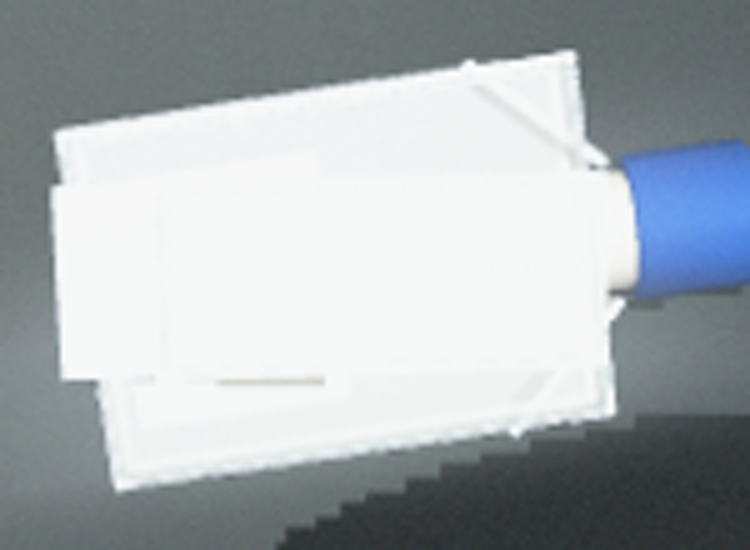

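Run:
```python
from h import *
w=load("c2wrist.npz")
g=w["pixels"][83:193,258:408].astype(float).mean(2)
g=np.clip((g-215)/40*255,0,255).astype(np.uint8)
cv2.imwrite("pics/c2e.png",cv2.resize(g,None,fx=5,fy=5,interpolation=cv2.INTER_CUBIC))
```

```text
(no output)
```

View pics/c2e.png

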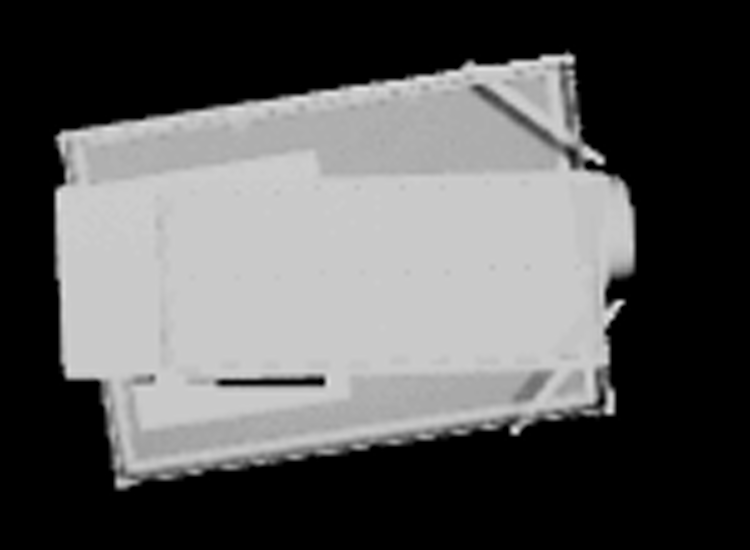

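Run:
```python
from h import *
w=load("c2wrist.npz")
def sh(n,im,v,z,f=5,o=[258,83]):
    P=onz(im,np.array(v)/f+o,z); e=np.diff(np.r_[P,P[:1]],axis=0)[:,:2]
    print(n,P.mean(0).round(4),P[:,:2].round(4).tolist(),np.linalg.norm(e,axis=1).round(4),np.degrees(np.arctan2(e[:,1],e[:,0])).round(1))
sh("flask",w,[(60,133),(573,56),(610,412),(120,487)],.025)
sh("block",w,[(165,192),(605,180),(603,360),(168,370)],.039)
sh("slide end",w,[(57,187),(65,378)],.028)
print(onz(w,[(397,126)],.014))
```

```text
flask [0.5304 0.278  0.025 ] [[0.4916, 0.2972], [0.5621, 0.3076], [0.5688, 0.2591], [0.4991, 0.2482]] [0.0713 0.049  0.0706 0.0495] [   8.4  -82.1 -171.1   98.7]
block [0.5361 0.2782 0.039 ] [[0.5068, 0.289], [0.565, 0.2908], [0.5655, 0.2672], [0.5069, 0.2657]] [0.0582 0.0236 0.0586 0.0233] [   1.8  -88.7 -178.5   90.4]
slide end [0.4916 0.2768 0.028 ] [[0.4913, 0.2898], [0.4919, 0.2638]] [0.026 0.026] [-88.8  91.2]
[[0.58177867 0.28650038 0.014     ]]
```

Call:
move_arm:
  plan:
    - [0.7,[0,0,0],6]
    - [0.7,[0,0,0],8.5]
    - [0.7,[0,0,0],8.5]
    - [0.7,[0,0,0],8.5]
    - [0.7,[0,0,0],8.5]

```text
t: 19.15
tool_pos: [0.5225, 0.2165, 0.1877]
orientation: [2.948, -1.086, -0.0]
force: [-1.1, -0.5, -0.3]
opening: 0.696
```

Call:
move_arm:
  plan:
    - [0.7,[0,0,0],8.5]
    - [0.7,[0,0,0],8.5]
    - [0.7,[0,0,0],8.5]
    - [0.7,[0,0,0],8.5]
    - [0.7,[0,0,0],8.5]

```text
t: 19.65
tool_pos: [0.5225, 0.2165, 0.1877]
orientation: [2.354, -2.081, 0.0]
force: [0.2, 0.3, 0.6]
opening: 0.698
```

Call:
move_arm:
  plan:
    - [0.7,[0,0,0],6]
    - [0.7,[0,0,0],0]
    - [0.7,[0,0,0],0]

```text
t: 19.95
tool_pos: [0.5225, 0.2171, 0.1877]
orientation: [2.252, -2.19, 0.0]
force: [0.7, 0.4, 0.2]
opening: 0.697
```

```bash
cat >> h.py <<'E'
def tool_delta(target):
    """displacement to a world target, in tool axes, and yaw of tool x"""
    from bench import robot
    o=robot.observe(); R,_=cv2.Rodrigues(o['orientation'])
    return (R.T@(np.array(target)-o['tool_pos'])).round(4), round(float(np.degrees(np.arctan2(R[1,0],R[0,0]))),2), o['tool_pos'].round(4), o['joints'].round(2)
E
python3 -c "
from h import *
print(*tool_delta([.534,.278,.06]))"
```

```text
[-0.0605 -0.0132  0.1277] -88.39 [0.5225 0.2171 0.1877] [ 0.28  0.46  1.76 -0.    0.93  1.82]
```

Call:
move_arm:
  plan:
    - [0.65,[-0.025,-0.005,0.03],0]
    - [0.65,[-0.025,-0.006,0.04],0]
    - [0.65,[-0.0105,-0.002,0.037],0]
    - [0.65,[0,0,0.015],0]
    - [0.65,[0,0,0],0]

```text
t: 20.45
tool_pos: [0.5329, 0.2784, 0.0632]
orientation: [2.25, -2.187, -0.003]
force: [-0.4, -0.4, -0.2]
opening: 0.65
```

```bash
python3 look.py c3 side,wrist 60;python3 -c "
from h import *
print(*tool_delta([.534,.278,.03]))"
```

```text
side tcp px [243 155] crop org 183 95 scale 5.78
wrist tcp px [316 317] crop org 256 257 scale 5.78
[0.5342 0.2786 0.0661] [-2.2514e+00  2.1908e+00 -2.0000e-04] [1.1 0.5 0.2] [ 0.02  0.01 -0.02] 0.647 20.55
[0.0006 0.0002 0.0361] -88.44 [0.5342 0.2786 0.0661] [ 0.37  0.66  1.76 -0.    0.72  1.91]
```

View pics/c3sidec.png

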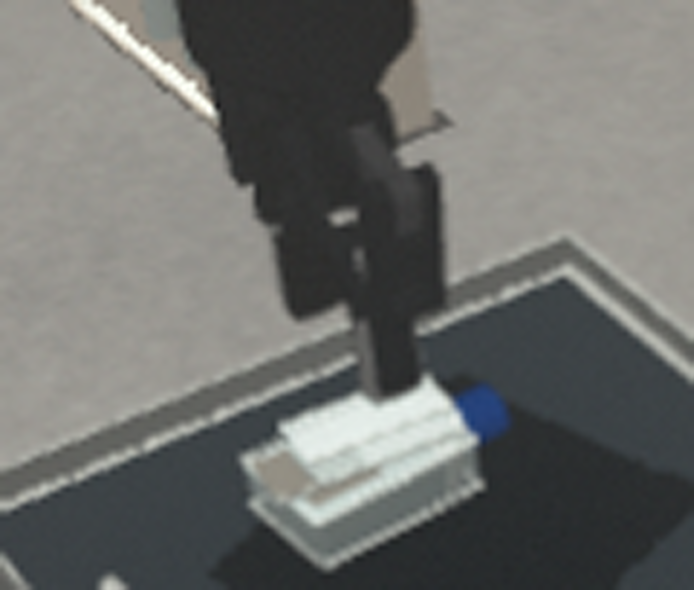

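View pics/c3wrist.png

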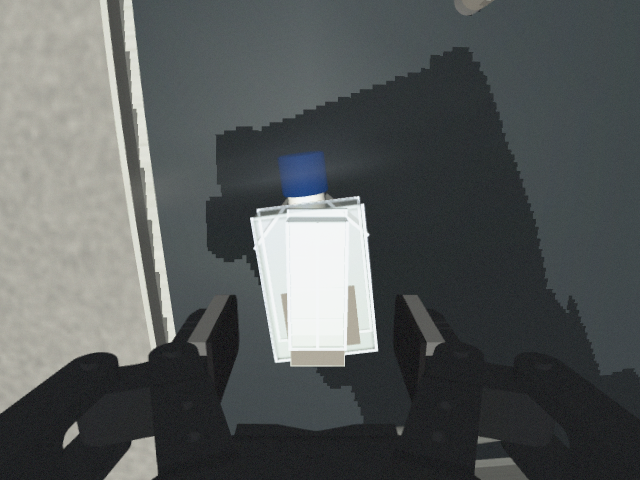

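Call:
move_arm:
  plan:
    - [0.65,[0.0005,0,0.02],0]
    - [0.65,[0,0,0.012],0]
    - [0.65,[0,0,0.0035],0]
    - [0.4,[0,0,0],0]
    - [0.2,[0,0,0],0]

```text
t: 21.05
tool_pos: [0.5343, 0.2785, 0.0308]
orientation: [-2.25, 2.191, -0.001]
force: [0.4, 0.0, -0.3]
opening: 0.318
```

Call:
move_arm:
  plan:
    - [0.1,[0,0,0],0]
    - [0.1,[0,0,0],0]
    - [0.1,[0,0,0],0]
    - [0.1,[0,0,0],0]
    - [0.1,[0,0,0],0]

```text
t: 21.55
tool_pos: [0.5343, 0.2786, 0.031]
orientation: [-2.249, 2.191, -0.001]
force: [-1.1, 0.1, 6.7]
opening: 0.284
```

```bash
python3 look.py c4 side,wrist 60
```

```text
side tcp px [245 168] crop org 185 108 scale 5.78
wrist tcp px [316 317] crop org 256 257 scale 5.78
[0.5343 0.2786 0.031 ] [-2.2495e+00  2.1911e+00 -1.1000e-03] [-0.6 -0.7  7.2] [-0.12  0.11 -0.07] 0.286 21.65
```

View pics/c4sidec.png

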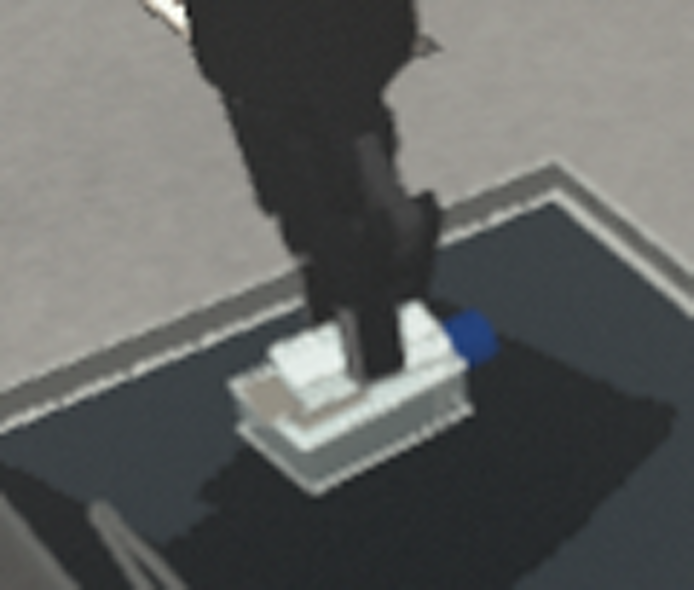

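View pics/c4wrist.png

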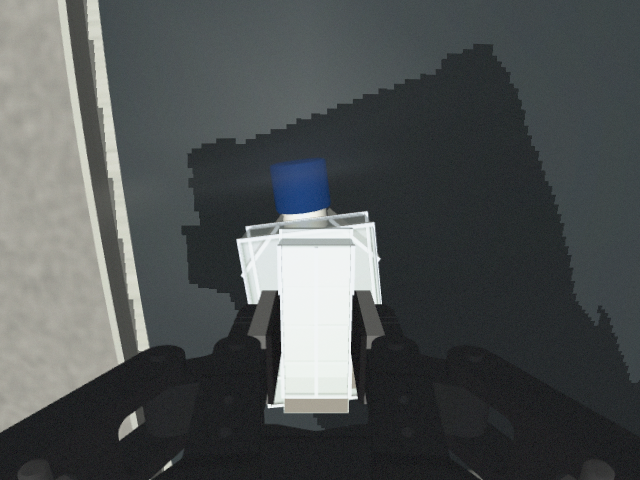

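Run:
```python
from h import *
w=load("c4wrist.npz")
print(onz(w,[(284,412),(349,413)],.028).round(4)); print(onz(w,[(279,229),(352,230),(316,400)],.039).round(4))
```

```text
[[0.4909 0.2906 0.028 ]
 [0.4911 0.2644 0.028 ]]
[[0.5692 0.2918 0.039 ]
 [0.5695 0.268  0.039 ]
 [0.5049 0.278  0.039 ]]
```

Call:
move_arm:
  plan:
    - [0.1,[0,0,-0.01],0]
    - [0.1,[0,0,-0.02],0]
    - [0.1,[0,0,-0.035],0]
    - [0.1,[0.02,-0.002,-0.025],0]
    - [0.1,[0.035,-0.005,-0.005],0]

```text
t: 22.15
tool_pos: [0.5431, 0.2247, 0.1287]
orientation: [-2.25, 2.186, -0.004]
force: [-0.6, -0.5, -0.2]
opening: 0.286
```

Call:
move_arm:
  plan:
    - [0.1,[0.042,-0.006,0],0]
    - [0.1,[0.044,-0.007,0],0]
    - [0.1,[0.044,-0.007,0],0]
    - [0.1,[0.044,-0.007,0],0]
    - [0.1,[0.044,-0.007,0],0]

```text
t: 22.65
tool_pos: [0.5821, 0.0048, 0.1259]
orientation: [-2.25, 2.192, -0.001]
force: [1.0, 0.3, -1.0]
opening: 0.287
```

Call:
move_arm:
  plan:
    - [0.1,[0.042,-0.006,0],0]
    - [0.1,[0.028,-0.004,0.01],0]
    - [0.1,[0.012,-0.001,0.015],0]
    - [0.1,[0.005,0,0.01],-2.4]
    - [0.1,[0,0,0],0]

```text
t: 23.15
tool_pos: [0.5944, -0.08, 0.0887]
orientation: [2.295, -2.144, -0.004]
force: [0.0, 0.3, -0.1]
opening: 0.287
```

Call:
move_arm:
  plan:
    - [0.1,[0,0,0],0]

```text
t: 23.25
tool_pos: [0.5951, -0.0793, 0.0901]
orientation: [2.295, -2.145, -0.001]
force: [0.8, 0.6, -0.0]
opening: 0.29
```

```bash
python3 look.py c5 side,wrist 60;python3 -c "
from h import *
print(*tool_delta([.5964,-.0807,.032]))"
```

```text
side tcp px [370 239] crop org 310 179 scale 5.78
wrist tcp px [316 317] crop org 256 257 scale 5.78
[ 0.5955 -0.0792  0.0906] [-2.2957e+00  2.1441e+00 -8.0000e-04] [-0.8 -0.5 -0.7] [-0.01  0.04 -0.04] 0.284 23.35
[ 0.0015 -0.0008  0.0586] -86.09 [ 0.5955 -0.0792  0.0906] [-0.24  0.63  1.75  0.    0.76  1.26]
```

View pics/c5sidec.png

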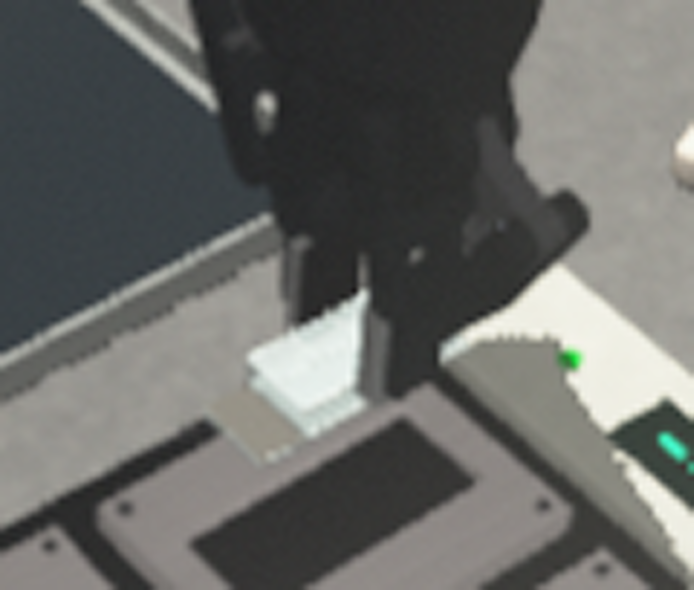

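View pics/c5wrist.png

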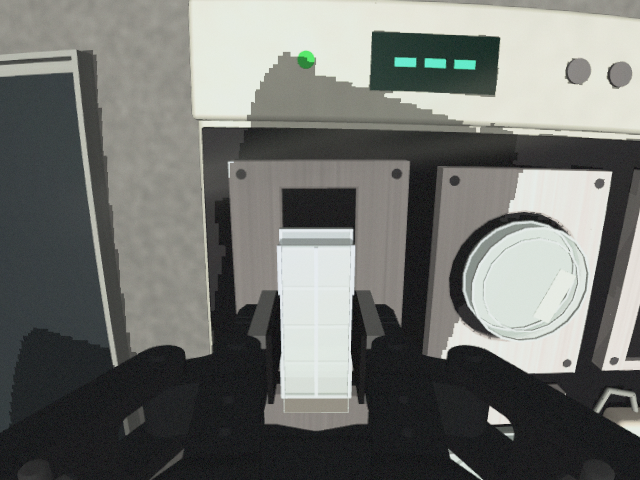

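Run:
```python
from h import *
w=load("c5wrist.npz")
P=onz(w,[(241,174),(397,174)],.03);a=np.radians(4);u=np.array([np.cos(a),np.sin(a)])
d=(P[0]-P[1])[:2];print(P.round(4),np.degrees(np.arctan2(d[1],d[0]))-90,np.linalg.norm(d));print(P.mean(0)[:2]-.05*u)
P=onz(w,[(282,188),(357,188)],.03);print(P.mean(0)[:2]-.043*u)
```

```text
[[ 0.6387 -0.0404  0.03  ]
 [ 0.6437 -0.1144  0.03  ]] 3.8918825748272496 0.07421460823304024
[ 0.59130357 -0.08087351]
[ 0.59157262 -0.08108613]
```

Seat confirmed at (0.5915, -0.081). Descending.

Call:
move_arm:
  plan:
    - [0.1,[0.0015,-0.0005,0.02],0]
    - [0.1,[0,0,0.02],0]
    - [0.1,[0,0,0.01],0]
    - [0.1,[0,0,0.005],0]
    - [0.1,[0,0,0],0]

```text
t: 23.85
tool_pos: [0.5959, -0.0813, 0.0351]
orientation: [2.296, -2.144, -0.0]
force: [0.1, -0.0, -0.7]
opening: 0.29
```

```bash
python3 look.py c6 side 50;python3 -c "
from h import *
print(*tool_delta([.5963,-.0807,.032]))"
```

```text
side tcp px [369 262] crop org 319 212 scale 6.94
[ 0.5961 -0.0814  0.0355] [-2.2958e+00  2.1442e+00 -6.0000e-04] [0.8 0.1 0.2] [-0.02 -0.    0.01] 0.285 23.9
[-0.0007 -0.0002  0.0035] -86.09 [ 0.5961 -0.0814  0.0355] [-0.25  0.71  1.78  0.    0.66  1.26]
```

View pics/c6sidec.png

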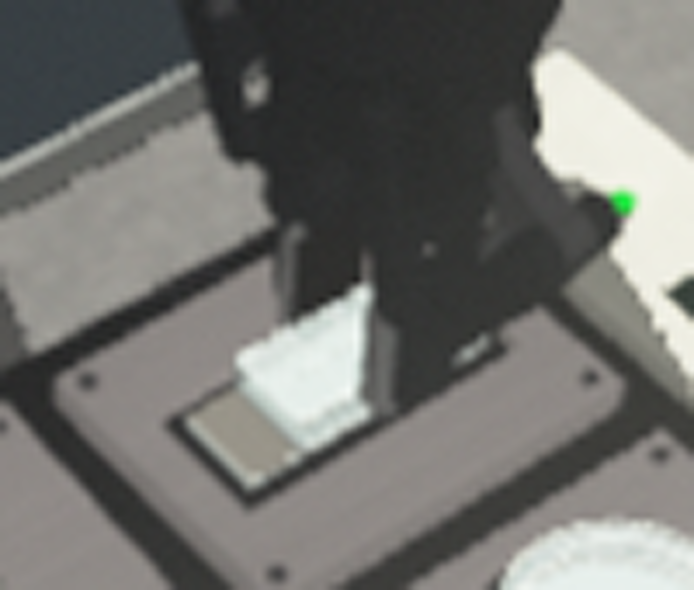

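Sits within the recess outline with a gap all round; lowering the last millimetres.

Call:
move_arm:
  plan:
    - [0.1,[-0.0005,0,0.002],0]
    - [0.1,[0,0,0.0005],0]
    - [0.1,[0,0,0],0]

```text
t: 24.2
tool_pos: [0.596, -0.0811, 0.0329]
orientation: [-2.295, 2.144, -0.001]
force: [-0.3, 0.2, -0.3]
opening: 0.286
```

Call:
move_arm:
  plan:
    - [0.1,[0,0,0.001],0]
    - [0.1,[0,0,0],0]

```text
t: 24.4
tool_pos: [0.596, -0.0811, 0.032]
orientation: [-2.295, 2.144, -0.001]
force: [-1.3, 0.2, 3.7]
opening: 0.288
```

Call:
move_arm:
  plan:
    - [0.1,[0,0,0.0005],0]
    - [0.1,[0,0,0],0]

```text
t: 24.6
tool_pos: [0.5961, -0.0811, 0.032]
orientation: [-2.295, 2.144, -0.001]
force: [-2.5, 0.4, 9.4]
opening: 0.282
```

Call:
move_arm:
  plan:
    - [0.4,[0,0,0],0]
    - [0.5,[0,0,0],0]
    - [0.5,[0,0,-0.01],0]
    - [0.6,[0,0,-0.03],0]
    - [0.8,[0,0,-0.04],0]

```text
t: 25.1
tool_pos: [0.5951, -0.0809, 0.1111]
orientation: [2.295, -2.144, -0.004]
force: [0.4, -0.1, -0.3]
opening: 0.754
```

```bash
python3 look.py d1 wrist,side 60;python3 -c "
from h import *
print(*tool_delta([.535,.22,.15]))"
```

```text
wrist tcp px [318 319] crop org 258 259 scale 5.78
side tcp px [373 228] crop org 313 168 scale 5.78
[ 0.5979 -0.0815  0.1162] [-2.2931  2.1419 -0.0104] [-0.7 -0.3  0.9] [0.   0.01 0.04] 0.798 25.2
[-0.305   0.0419 -0.0348] -86.09 [ 0.5979 -0.0815  0.1162] [-0.24  0.59  1.73  0.    0.81  1.26]
```

View pics/d1wrist.png

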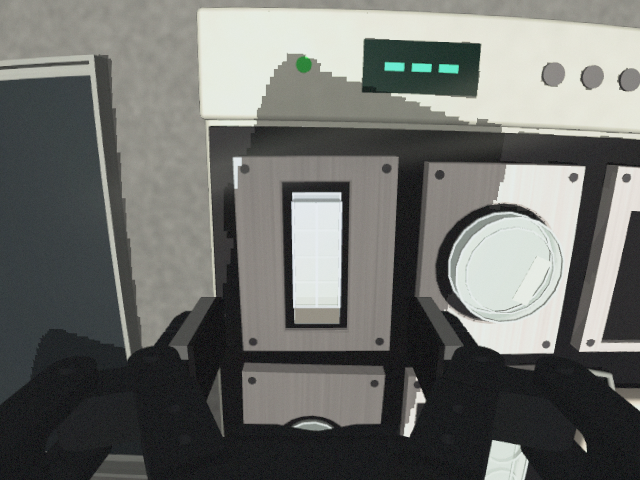

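View pics/d1side.png

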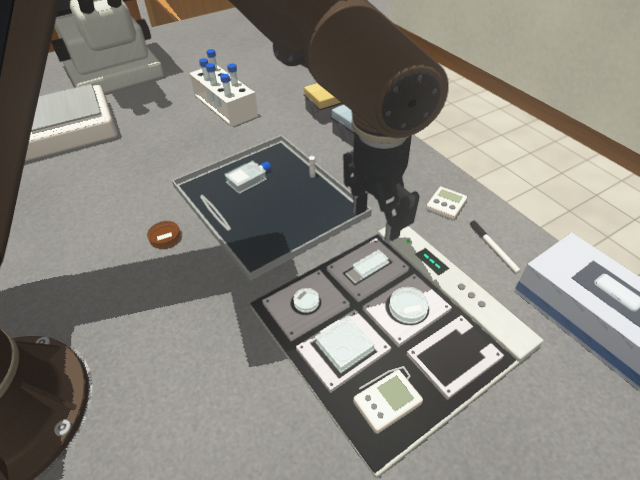

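Call:
move_arm:
  plan:
    - [1,[-0.03,0.004,0],0]
    - [1,[-0.048,0.006,0],0]
    - [1,[-0.049,0.006,0],0]
    - [1,[-0.049,0.006,0],0]
    - [1,[-0.049,0.006,0],0]

```text
t: 25.7
tool_pos: [0.552, 0.1432, 0.1113]
orientation: [-2.295, 2.145, -0.0]
force: [0.8, 0.2, -0.2]
opening: 0.998
```

Call:
move_arm:
  plan:
    - [1,[-0.049,0.006,0],0]
    - [1,[-0.048,0.005,0],0]
    - [1,[-0.03,0.003,0.01],0]
    - [1,[-0.011,0.001,0.01],-4.7]
    - [1,[0,0,0],0]

```text
t: 26.2
tool_pos: [0.5272, 0.2795, 0.0901]
orientation: [2.385, -2.043, -0.001]
force: [-0.9, -0.5, 0.0]
opening: 0.998
```

Call:
move_arm:
  plan:
    - [1,[0,0,0],0]
    - [1,[0,0,0],0]

```text
t: 26.4
tool_pos: [0.5287, 0.2773, 0.0916]
orientation: [-2.379, 2.052, -0.001]
force: [0.3, -0.3, 0.9]
opening: 1.004
```

```bash
python3 look.py d2 wrist 60;python3 -c "
from h import *
print(*tool_delta([.5304,.278,.01]))"
```

```text
wrist tcp px [316 317] crop org 256 257 scale 5.78
[0.5288 0.2772 0.0917] [-2.3786e+00  2.0513e+00 -7.0000e-04] [0.5 0.1 0.7] [-0.06  0.03  0.02] 1.0 26.45
[-0.0005 -0.0016  0.0817] -81.55 [0.5288 0.2772 0.0917] [ 0.37  0.62  1.76 -0.    0.76  1.8 ]
```

View pics/d2wrist.png

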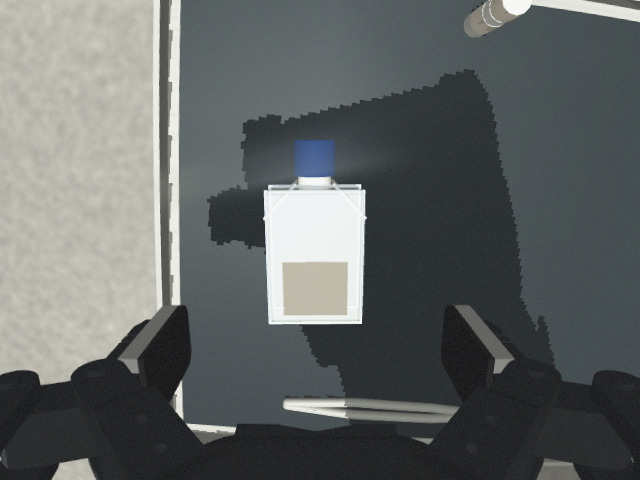

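Run:
```python
from h import *
w=load("d2wrist.npz")
P=onz(w,[(264,190),(366,190),(363,323),(269,323)],.025);print(P.round(4),P.mean(0))
```

```text
[[0.5619 0.3083 0.025 ]
 [0.5693 0.2584 0.025 ]
 [0.4984 0.2473 0.025 ]
 [0.4909 0.2974 0.025 ]] [0.53010808 0.27782981 0.025     ]
```

Call:
move_arm:
  plan:
    - [1,[0,-0.003,0.02],0]
    - [1,[0,0,0.035],0]
    - [1,[0,0,0.02],0]
    - [1,[0,0,0.007],0]
    - [0.8,[0,0,0],0]

```text
t: 26.95
tool_pos: [0.5314, 0.278, 0.0088]
orientation: [2.38, -2.05, -0.001]
force: [-0.0, -0.4, 0.2]
opening: 0.858
```

Call:
move_arm:
  plan:
    - [0.6,[0,0,0],0]
    - [0.4,[0,0,0],0]
    - [0.4,[0,0,0],0]
    - [0.4,[0,0,0],0]
    - [0.4,[0,0,0],0]

```text
t: 27.45
tool_pos: [0.5319, 0.2788, 0.0105]
orientation: [-2.38, 2.047, -0.002]
force: [-0.1, -1.3, 7.7]
opening: 0.575
```

```bash
python3 look.py d3 side,wrist 60
```

```text
side tcp px [245 176] crop org 185 116 scale 5.78
wrist tcp px [316 317] crop org 256 257 scale 5.78
[0.5319 0.2788 0.0105] [-2.3801e+00  2.0474e+00 -2.0000e-03] [ 0.  -1.2  7.2] [-0.25 -0.07 -0.04] 0.575 27.55
```

View pics/d3wrist.png

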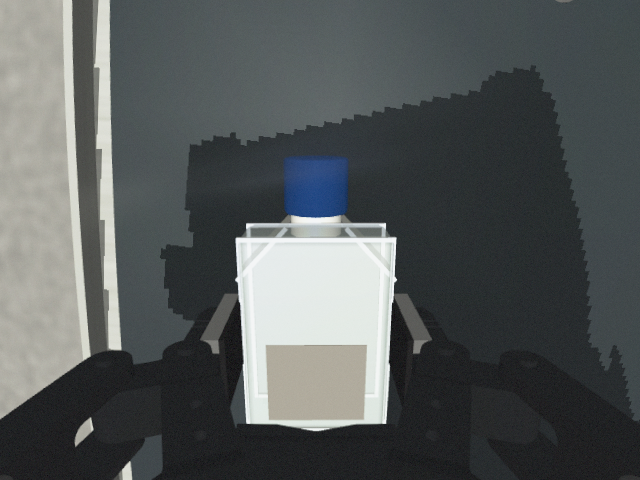

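Call:
move_arm:
  plan:
    - [0.4,[0,0,-0.01],0]
    - [0.4,[0,0,-0.02],0]
    - [0.4,[0,0,-0.035],0]
    - [0.4,[0.02,0.001,-0.03],0]
    - [0.4,[0.035,0.001,-0.01],0]

```text
t: 28.05
tool_pos: [0.5382, 0.2251, 0.1179]
orientation: [-2.381, 2.043, -0.004]
force: [0.5, -0.9, -1.0]
opening: 0.575
```

```bash
python3 look.py d4 side 60;python3 -c "
from h import *
print(*tool_delta([.5939,-.2863,.1]))"
```

```text
side tcp px [254 146] crop org 194 86 scale 5.78
[0.5388 0.2202 0.1181] [-2.3795  2.0461 -0.0051] [ 3.3 -2.5  0.7] [-0.08 -0.15  0.  ] 0.576 28.1
[0.5091 0.0215 0.0182] -81.38 [0.5388 0.2202 0.1181] [ 0.27  0.57  1.78 -0.    0.79  1.7 ]
```

View pics/d4sidec.png

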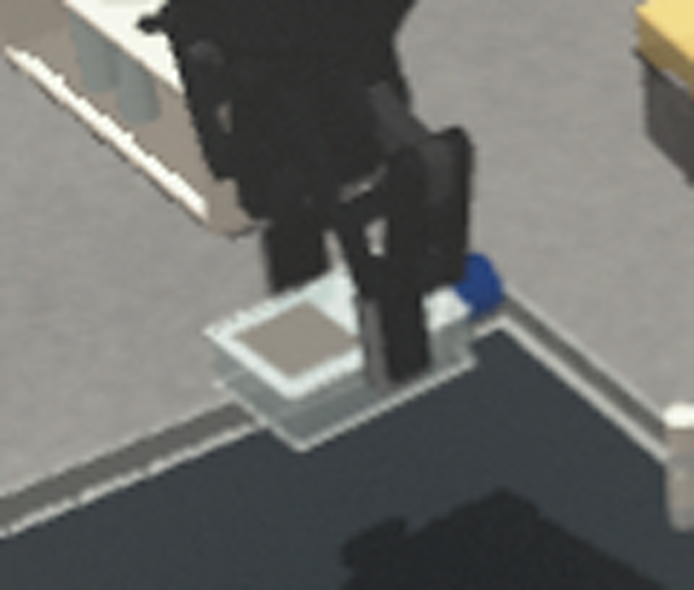

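Call:
move_arm:
  plan:
    - [0.4,[0.042,0.002,0],0]
    - [0.4,[0.045,0.002,0],0]
    - [0.4,[0.045,0.002,0],0]
    - [0.4,[0.045,0.002,0],0]
    - [0.4,[0.045,0.002,0],0]

```text
t: 28.6
tool_pos: [0.5608, 0.0012, 0.115]
orientation: [-2.381, 2.048, -0.001]
force: [0.1, 1.0, -0.4]
opening: 0.575
```

Call:
move_arm:
  plan:
    - [0.4,[0.045,0.002,0],0]
    - [0.4,[0.045,0.002,0],0]
    - [0.4,[0.045,0.002,0],0]
    - [0.4,[0.045,0.002,0],0]
    - [0.4,[0.04,0.002,0],0]

```text
t: 29.1
tool_pos: [0.5837, -0.2183, 0.115]
orientation: [-2.381, 2.049, -0.001]
force: [-0.1, -0.2, -1.5]
opening: 0.58
```

Call:
move_arm:
  plan:
    - [0.4,[0.03,0.001,0],0]
    - [0.4,[0.018,0,0.01],0]
    - [0.4,[0.008,0,0.01],3.5]
    - [0.4,[0,0,0],3.3]
    - [0.4,[0,0,0],0]

```text
t: 29.6
tool_pos: [0.5909, -0.2711, 0.0934]
orientation: [2.255, -2.187, -0.002]
force: [-0.2, 0.4, -0.8]
opening: 0.572
```

Call:
move_arm:
  plan:
    - [0.4,[0,0,0],0]
    - [0.4,[0,0,0],0]

```text
t: 29.8
tool_pos: [0.5914, -0.271, 0.0943]
orientation: [-2.258, 2.184, -0.0]
force: [-0.7, -0.2, -1.0]
opening: 0.578
```

```bash
python3 look.py d5 side,wrist 60;python3 -c "
from h import *
print(*tool_delta([.5939,-.2863,.0335]))"
```

```text
side tcp px [450 322] crop org 390 262 scale 5.78
wrist tcp px [316 317] crop org 256 257 scale 5.78
[ 0.5913 -0.2712  0.0943] [-2.2574e+00  2.1847e+00 -6.0000e-04] [-0.   0.5 -0.2] [ 0.02 -0.01  0.  ] 0.575 29.9
[ 0.0151 -0.0021  0.0608] -88.13 [ 0.5913 -0.2712  0.0943] [-0.53  0.68  1.62  0.    0.85  1.01]
```

View pics/d5sidec.png

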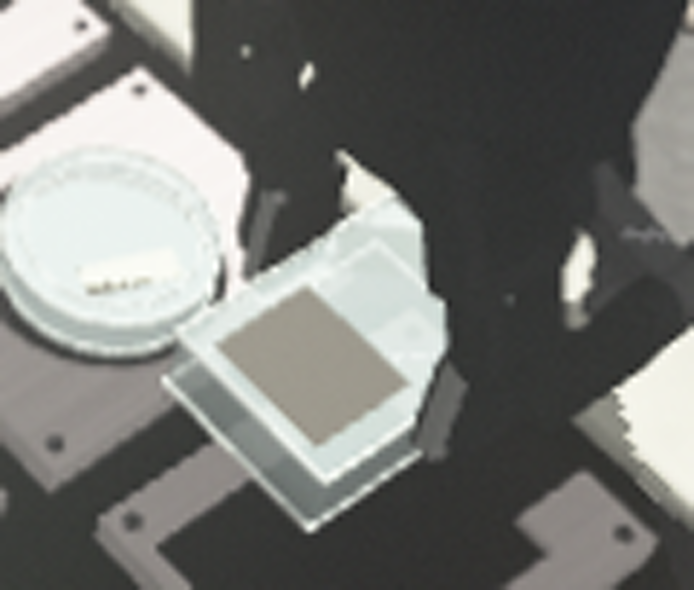

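View pics/d5wrist.png

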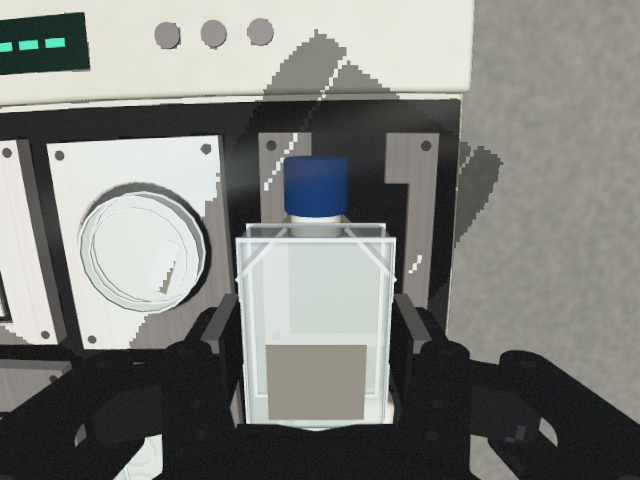

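Run:
```python
from h import *
w=load("d5wrist.npz")
P=onz(w,[(271,146),(426,146)],.03);d=(P[0]-P[1])[:2];a=np.arctan2(d[1],d[0])-np.pi/2;u=np.array([np.cos(a),np.sin(a)])
print(P.round(4),np.degrees(a),np.linalg.norm(d),P.mean(0)[:2]-.059*u)
```

```text
[[ 0.6493 -0.2475  0.03  ]
 [ 0.652  -0.3216  0.03  ]] 2.04468874849174 0.07414055658331346 [ 0.59167355 -0.28668322]
```

Call:
move_arm:
  plan:
    - [0.4,[0.008,-0.001,0],0]
    - [0.4,[0.007,-0.001,0.01],0]
    - [0.4,[0,0,0.015],0]
    - [0.4,[0,0,0],0]
    - [0.4,[0,0,0],0]

```text
t: 30.4
tool_pos: [0.5933, -0.2864, 0.0681]
orientation: [2.256, -2.186, -0.003]
force: [0.2, -0.5, -0.7]
opening: 0.576
```

```bash
python3 look.py d6 side,wrist 60;python3 -c "
from h import *
print(*tool_delta([.5939,-.2863,.0335]))"
```

```text
side tcp px [455 340] crop org 395 280 scale 5.78
wrist tcp px [316 317] crop org 256 257 scale 5.78
[ 0.5937 -0.2864  0.0691] [-2.2561e+00  2.1861e+00  1.0000e-04] [-0.2  0.7 -0.3] [-0.03  0.02  0.02] 0.576 30.5
[-0.0001 -0.0002  0.0356] -88.19 [ 0.5937 -0.2864  0.0691] [-0.55  0.72  1.61  0.    0.81  0.99]
```

View pics/d6sidec.png

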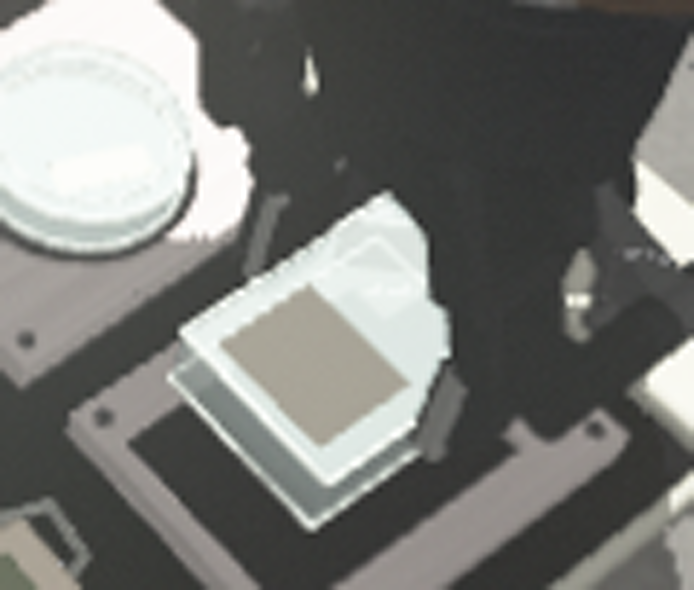

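View pics/d6wrist.png

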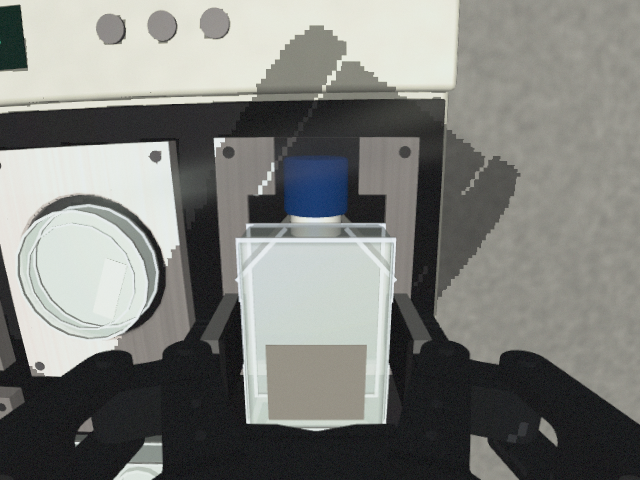

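Call:
move_arm:
  plan:
    - [0.4,[0,0,0.013],0]
    - [0.4,[0,0,0.012],0]
    - [0.4,[0,0,0.006],0]
    - [0.4,[0,0,0.002],0]
    - [0.4,[0,0,0],0]

```text
t: 31.0
tool_pos: [0.5936, -0.2864, 0.0356]
orientation: [2.256, -2.186, -0.001]
force: [0.2, 0.7, -0.3]
opening: 0.574
```

Call:
move_arm:
  plan:
    - [0.4,[0,0,0.001],0]
    - [0.4,[0,0,0],0]

```text
t: 31.2
tool_pos: [0.5938, -0.2866, 0.0354]
orientation: [-2.256, 2.186, -0.001]
force: [1.4, -0.3, -0.3]
opening: 0.574
```

Call:
move_arm:
  plan:
    - [0.4,[0,0,0.001],0]
    - [0.4,[0,0,0],0]

```text
t: 31.4
tool_pos: [0.5937, -0.2866, 0.0342]
orientation: [-2.256, 2.186, -0.0]
force: [0.7, -0.1, -0.2]
opening: 0.575
```

Call:
move_arm:
  plan:
    - [0.4,[0,0,0.001],0]
    - [0.4,[0,0,0],0]

```text
t: 31.6
tool_pos: [0.5938, -0.2866, 0.0335]
orientation: [-2.256, 2.186, -0.001]
force: [-0.7, 0.7, 4.5]
opening: 0.578
```

```bash
python3 look.py d7 side 60
```

```text
side tcp px [451 353] crop org 391 293 scale 5.78
[ 0.5938 -0.2866  0.0335] [-2.2559e+00  2.1862e+00 -8.0000e-04] [-1.6  0.9  5.2] [0.19 0.2  0.01] 0.578 31.65
```

View pics/d7sidec.png

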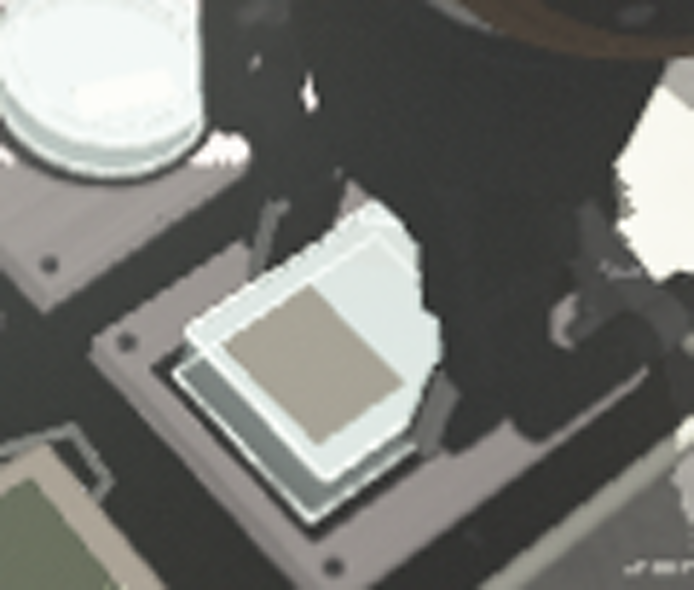

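Seated on the floor at the expected height. Releasing, then backing away upward.

Call:
move_arm:
  plan:
    - [0.7,[0,0,0],0]
    - [0.78,[0,0,0],0]
    - [0.78,[0,0,-0.01],0]
    - [0.8,[0,0,-0.03],0]
    - [1,[0,0,-0.045],0]

```text
t: 32.15
tool_pos: [0.5927, -0.286, 0.1175]
orientation: [2.255, -2.186, -0.006]
force: [-0.1, -0.1, -0.9]
opening: 0.942
```

Call:
move_arm:
  plan:
    - [1,[-0.03,0,-0.05],0]
    - [1,[-0.05,0,-0.05],0]
    - [1,[-0.05,0,0],0]
    - [1,[-0.05,0,0],0]
    - [1,[-0.05,0,0],0]

```text
t: 32.65
tool_pos: [0.5867, -0.0739, 0.1975]
orientation: [-2.255, 2.186, -0.002]
force: [1.0, -0.6, -0.1]
opening: 1.003
```

Call:
move_arm:
  plan:
    - [1,[-0.05,0,0],0]
    - [1,[-0.05,0,0],0]
    - [1,[-0.03,0,0],0]
    - [1,[0,0,0],0]
    - [1,[0,0,0],0]

```text
t: 33.15
tool_pos: [0.5829, 0.0548, 0.1969]
orientation: [-2.258, 2.184, -0.001]
force: [-0.4, -0.3, -0.2]
opening: 0.999
```

```bash
python3 look.py e1 side,scene 60; python3 -c "
from h import *
s=load('e1side.npz'); crop(s,'e1sp',250,220,550,440,2.6)
s=load('e1scene.npz'); crop(s,'e1cp',150,120,390,300,3.2)"
```

```text
side tcp px [319 147] crop org 259 87 scale 5.78
scene tcp px [310 226] crop org 250 166 scale 5.78
[0.5831 0.0535 0.1967] [-2.2552e+00  2.1869e+00 -8.0000e-04] [-0.8 -0.2 -0.2] [-0.07  0.03 -0.03] 1.0 33.25
```

View pics/e1sp.png

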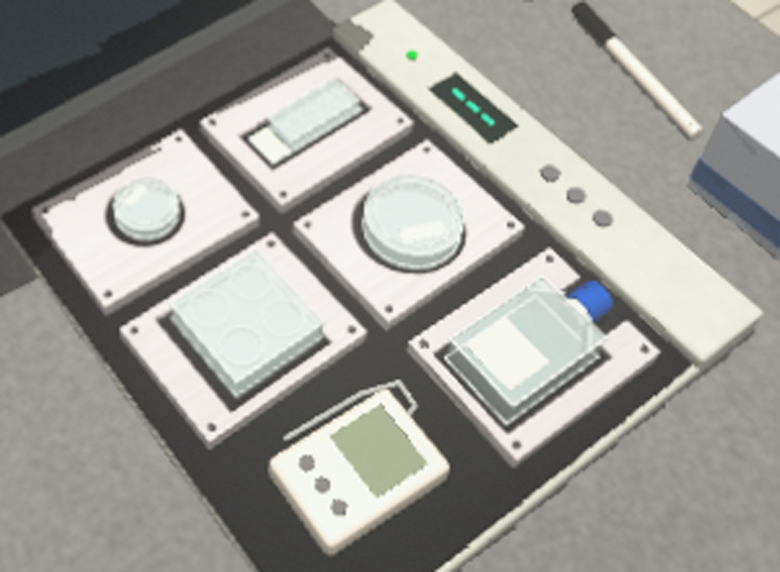

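View pics/e1cp.png

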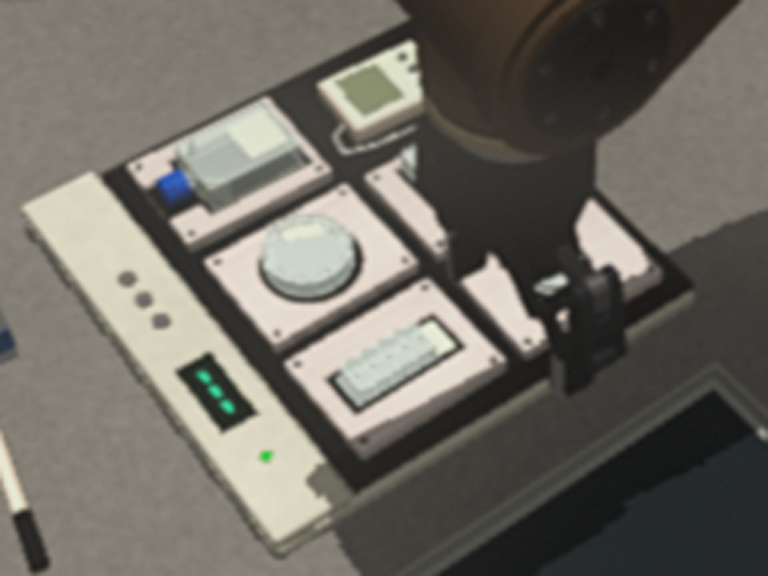

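All five vessels lie inside their recesses: in the side crop, dish35 at (146,208), slide at (305,122), dish60 at (413,222), four-well at (247,322) and flask at (530,350), with its blue cap in the slot. The gripper is clear of everything, so I'm handing in.

```bash
python3 -c "
from bench import robot
print(robot.finish_job())"
```

```text
the job is handed in; nothing more can be done
None
```

All five vessels are on the warming plate, each in its own recess, and the job is handed in at about 33 s of the 128 s allowed. I moved them in this order: small dish, large dish, four-well dish, chamber slide, flask (its cap is in the slot). I carried each one with the tool pointing straight down. I lowered each the last few millimetres in steps of 2 mm or less until the floor pushed back with about 4–9 N, then let go.

- **Seating:** each vessel touched down within about 0.2 mm of the height I had worked out for its recess floor.
- **Final pictures:** the side view shows a dark gap around every vessel and none riding on a rim. In the scene view the arm hid most of the small dish and the four-well dish. I had seen both seated from the wrist camera just after release.
- **Left alone:** I did not touch the green and brown look-alikes, the vial, the tweezers or the thermometer.
- **Disagreement:** before I moved anything, the side and scene cameras differed by about 6 mm in y on the recess positions. I used the wrist camera, which lay between them and gave the same result from several viewpoints.
- **Off-centre:** the large dish sits about 1 mm off the centre of its recess, which leaves 5 mm each side.

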